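# Make up the kit tray for a brass lamp

## Task

Make up the kit for one brass lamp: put the brass ceiling cup, lamp-holder sleeve, finial and stem each into the cut-out of the kit tray that fits it, the first three upright and the stem lying along its slot, all fully down on the blue floor. The metal is polished, so set the parts down gently and never drop or throw them. Leave the nickel-plated fittings standing where they are; they belong to another lamp.

Things in the scene. Friction and masses are not known exactly. Their poses are not given: they have to be found in the camera images.
- kit_tray: Fixed flat kit tray 260 (x) x 210 x 22 mm, any yaw: black foam; cut-outs 14 mm deep with blue floors 8 mm up. Origin: centre of underside, z up. Cut-outs in its frame (x, y mm): round, 70 wide, at -78, 50 (cup); 56 at 3, 50 (sleeve); 42 at 80, 50 (finial); stem slot 156 x 42 along x at 0, -55 with a finger notch 56 x 84 across its middle. Fingers do not fit the round ones: hold parts above 16 mm.
- brass_cup: Brass (yellow) round ceiling cup standing upright, closed end up: a plain cylinder 54 mm in diameter with straight sides up to 44 mm, a rounded shoulder up to 50 mm and a thin nipple (13 mm) on top up to 58 mm. Origin: centre of its underside; z up. 110 g, give or take 30 %. All fittings are on a fixed green mat 4 mm thick, centres at least 80 mm apart.
- brass_sleeve: Brass (yellow) lamp-holder sleeve standing upright: straight skirt 40 mm in diameter up to 42 mm, stepping in to 32 mm and tapering to a 10 mm nipple, 64 mm tall in all. Origin: centre of its underside; z up. 120 g, give or take 30 %.
- brass_finial: Brass (yellow) finial standing upright: a knurled cylinder 26 mm in diameter and 40 mm tall with a 21 mm ball on top, 63 mm tall in all. Origin: centre of its underside; z up. 180 g, give or take 30 %.
- brass_stem: Brass (yellow) lamp stem lying flat: a round tube 16 mm in diameter with a hexagonal nut (22 mm across flats, 25 mm across corners, 18 mm long) at each end, 140 mm long over all; both ends alike. Origin: on its axis at mid-length, 11 mm above what its nuts rest on (the tube's underside is 3 mm clear of it); x along the stem. 130 g, give or take 30 %.
- nickel_cup: Look-alike: nickel-plated (silver-grey) round ceiling cup standing upright, closed end up: a plain cylinder 54 mm in diameter with straight sides up to 44 mm, a rounded shoulder up to 50 mm and a thin nipple (13 mm) on top up to 58 mm. Origin: centre of its underside; z up. 110 g, give or take 30 %.
- nickel_sleeve: Look-alike: nickel-plated (silver-grey) lamp-holder sleeve standing upright: straight skirt 40 mm in diameter up to 42 mm, stepping in to 32 mm and tapering to a 10 mm nipple, 64 mm tall in all. Origin: centre of its underside; z up. 120 g, give or take 30 %.
- nickel_finial: Look-alike: nickel-plated (silver-grey) finial standing upright: a knurled cylinder 26 mm in diameter and 40 mm tall with a 21 mm ball on top, 63 mm tall in all. Origin: centre of its underside; z up. 180 g, give or take 30 %.
Not all that is in view belongs to the job. What is shaped like the nickel_cup but purple or red is not meant.

How it is judged:
By the outcome, as a careful person would: the job done as asked, in the order asked, and still so for the second after the job is handed in, with the robot touching nothing.
It also fails if it takes over 109 s, if anything falls off the work surface, if the arm or the gripper's body presses on something with over 40 N, if the wrist force passes 120 N, or if a joint passes its speed limit or range.

## Robot

A 7-joint arm with a two-finger parallel gripper is mounted at the origin on the work surface. World frame = base frame: x ahead of the robot, y to its left, z up, the work surface at z = 0. Lengths are in m, angles in rad, forces in N, time in s.
With the tool pointing down it reaches from about 0.425 to 1.025 m from the base axis. Payload 3.6 kg.
Tool frame: the origin (TCP) lies at the very end of the fingers, on their centre line; the grasp point (between the pads) lies 19 mm behind it; z points along the fingers, y is the direction in which the jaws open and shut (so a half turn about z gives the same grasp; the last joint's range is limited). The gripper opens to 85 mm and grips with 20 to 120 N. Pads are 22 mm wide; open, the fingers measure 114 mm over their backs; the gripper's body (76 mm by 85 mm) begins 54 mm behind the grasp point. The pads swing forward as they close: fully open they stand 13 mm farther back than shut.
Start: joints at [1.133, 0.591, 0.048, 1.609, -0.033, 0.943, -0.034], TCP at [0.244, -0.683, 0.231] pointing down, gripper open.
Joint ranges: [-2.69, 2.69], [-0.47, 2.24], [-1.27, 1.36], [0.19, 2.51], [-1.53, 4.68], [0.08, 2.07], [-3.09, 3.09]. Speed limits (rad/s): [2.57, 2.57, 3.14, 3.14, 3.14, 3.14, 3.14].

## Interface

Orientations are given as a rotation vector (axis times angle).
In Python, from bench import * gives the robot as it stands.
- The arm moves only by the tool send_rows, never from a script. Its argument "motion" is a list of rows, each an object of numbers: "tx", "ty", "tz": the shift along the tool's x, y, z in mm; "spin": the turn about the tool's z in degrees; "fingers": the opening, from -1 (shut) to 1 (fully open). In form: [{"tx": .., "ty": .., "tz": .., "spin": .., "fingers": ..}, ...]. A call has 1 to 20 rows; each row shifts and turns the commanded pose from where the row before left it, along the tool's axes as they then stand; what a row does not reach is not made up. A row lasts 1/8 s, in which the tool goes at most 62.5 mm and 10.7 degrees, less where a joint would pass 70% of its speed; a pose out of reach is approached as far as the arm can. A call is refused whole if a number of a shift passes 62.5 or a number of a turn 10.7, either way. A call with a gripper value outside its range is refused whole. The fingers move at their own pace and stop on an object; "newtons" is the grip in N (left out, the last holds). Time passes only in rows, so rows that do not move let the fingers close. It gives the time, the measured TCP pose, the force and the opening at its end, in the units of the state.
- state(): the state, without advancing time (a new reading comes with each control period).
- get_image(name): name is "side" or "top" or "wrist"; returns a dict with "pixels" (420x560x3 uint8, red, green, blue), "fx", "fy", "cx", "cy" (pixels), "rvec" (rotation vector, rad) and "tvec" (3), from world to camera coordinates, as OpenCV has them; the wrist camera has in their place "hand_eye" (4x4, takes a point from camera to tool coordinates, whose origin is the TCP and whose axes are the flange's). Camera axes: x right, y down, z forward; pixel columns grow to the right and rows downward; lengths in m; the calibration is good to about 2 mm. A picture is of the moment at which its call begins: read the wrist's pose just before it. There is no depth.
- hand_in(): hands the job in, once; it reports no verdict.
The state is a dict: "time": time; "joints": joint angles; "joint_vel": joint speeds; "effort": joint torques, N m; "eef_pos": TCP position; "ee_rot": TCP orientation; "wrist_force": force on the tool from outside, world axes, zero at the start; "torque": the same for the moment, N m; "finger_gap": opening from 0.0 (shut) to 1.0 (fully open).
Only numpy, scipy, OpenCV 4.12 (cv2) and the standard library are available. Lean on these libraries where they do the work, as an engineer would, in place of code of your own. Each camera call takes 0.05 s, during which the arm holds its last target. There are 200 camera calls.

## Working session

There is one attempt and no reset: what is moved stays moved. The work goes in short steps, Python scripts to look and compute and a tool call to move; the robot and the scene stay as the last step left them, time stands still between calls to the robot, and variables do not carry over. Pictures are saved under pics/ and viewed, about 12 in all and at most 16, crops included, and the job is handed in when it is done.

Besides the shell and the picture viewer there is one more tool, called after "Request:" in YAML: its name, and indented under it one key for each argument. send_rows: Moves the arm, as the interface text tells. Its arguments: {"type":"object","properties":{"motion":{"type":"array"},"newtons":{"type":"number"}},"required":["motion"]}

```bash
mkdir -p pics; ls; python3 - <<'E'
from bench import *
import cv2,pickle
print(state())
ims={}
for n in("top","side"):
    d=get_image(n); ims[n]=d
    cv2.imwrite(f"pics/{n}0.png",d["pixels"][:,:,::-1])
    print(n,{k:v for k,v in d.items() if k!="pixels"})
d=get_image("wrist");print(d["hand_eye"],d["fx"],d["cx"],d["cy"])
pickle.dump(ims,open("ims0.pkl","wb"))
E
```

```text
pics
{'time': 0.0, 'joints': array([ 1.13348808,  0.59210464,  0.04831999,  1.60988704, -0.03329178,
        0.94270164, -0.033712  ]), 'joint_vel': array([-0.00109372, -0.00084436, -0.00147281,  0.00175065, -0.00119104,
        0.00131267, -0.00021102]), 'effort': array([ 2.42986571e-04, -5.48687088e+01,  1.54638760e+00, -1.98119545e+01,
        9.43437422e-03,  8.71120021e-03, -1.35851543e-06]), 'eef_pos': array([ 0.24407883, -0.68176327,  0.23012769]), 'ee_rot': array([-3.09307412e+00, -5.37099875e-01,  8.41942978e-04]), 'wrist_force': array([-0.63776492,  0.3405879 , -0.74145999]), 'torque': array([-0.03229411, -0.04109522,  0.03381375]), 'finger_gap': 1.0041549059629995}
top {'fx': 459.75135046584217, 'fy': 459.75135046584217, 'cx': 281.16357384302734, 'cy': 209.3541380780712, 'rvec': array([ 2.13329991, -2.11860067,  0.22691468]), 'tvec': array([-8.43502428e-04,  5.87871206e-01,  1.03379553e+00])}
side {'fx': 528.6719818079325, 'fy': 528.6719818079325, 'cx': 274.80780509452165, 'cy': 214.33299630227447, 'rvec': array([ 0.34212173, -2.74405571,  1.26338012]), 'tvec': array([0.55245325, 0.12566539, 1.14907001])}
[[-9.53101237e-05 -9.45309424e-01 -3.26174929e-01  8.43511887e-02]
 [ 9.99999890e-01  6.00513571e-05 -4.66244379e-04  4.83932842e-04]
 [ 4.60332452e-04 -3.26174937e-01  9.45309314e-01 -1.43293116e-01]
 [ 0.00000000e+00  0.00000000e+00  0.00000000e+00  1.00000000e+00]] 364.45387946371557 280.99135041169797 206.79403847039762
```

View pics/top0.png

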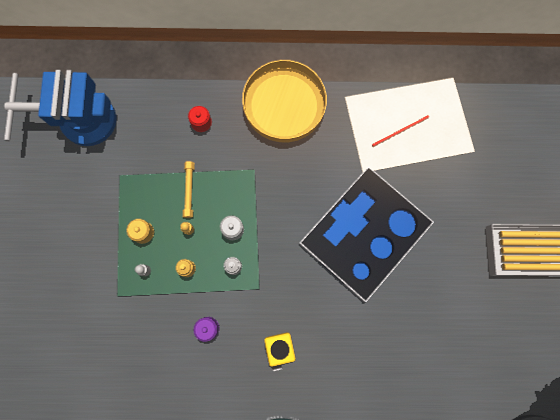

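View pics/side0.png

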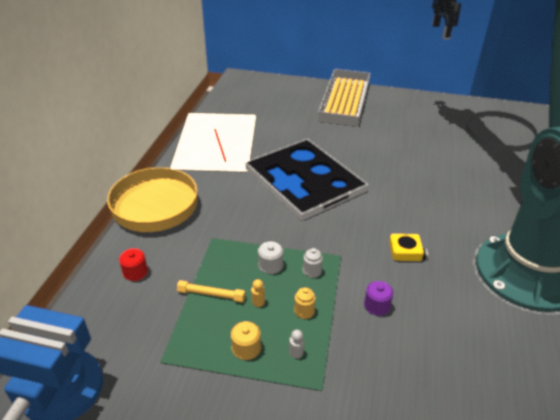

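```bash
cat > h.py <<'E'
import numpy as np, cv2
from scipy.spatial.transform import Rotation as R
def cam(d,st=None):
    """rotation camera->world and camera centre"""
    if "hand_eye" in d:
        Rt=R.from_rotvec(st["ee_rot"]).as_matrix(); H=np.array(d["hand_eye"])
        return Rt@H[:3,:3], Rt@H[:3,3]+st["eef_pos"]
    Rm=R.from_rotvec(d["rvec"]).as_matrix(); return Rm.T,-Rm.T@np.array(d["tvec"])
def cast(d,uv,z,st=None):
    Rc,c=cam(d,st); uv=np.atleast_2d(uv)
    r=np.c_[(uv[:,0]-d["cx"])/d["fx"],(uv[:,1]-d["cy"])/d["fy"],np.ones(len(uv))]@Rc.T
    return (c+r*((z-c[2])/r[:,2:]))[:,:2]
def blobs(pix,kind,amin=30):
    h=cv2.cvtColor(pix,cv2.COLOR_RGB2HSV)
    lo,hi={"brass":((12,110,70),(32,255,255)),"blue":((100,120,60),(125,255,255)),"grey":((0,0,90),(180,60,255))}[kind]
    m=cv2.inRange(h,lo,hi)
    n,l,s,c=cv2.connectedComponentsWithStats(m)
    return m,l,[(i,s[i,4],c[i],s[i,:4]) for i in range(1,n) if s[i,4]>amin]
def tool_yaw(st):
    x=R.from_rotvec(st["ee_rot"]).as_matrix()
    return np.degrees(np.arctan2(x[1,1],x[0,1]))   # world direction of tool y
E
python3 - <<'E'
from h import *; import pickle
ims=pickle.load(open("ims0.pkl","rb")); d=ims["top"]
print("cams",cam(d)[1],cam(ims["side"])[1])
for k,z in(("brass",.03),("blue",.015),("grey",.03)):
    m,l,b=blobs(d["pixels"],k)
    for i,a,c,bb in b:
        if 110<c[0]<440 and 150<c[1]<310: print(k,a,c.round(1),bb[2:],(1000*cast(d,c,z)[0]).round(1))
        if k=="brass" and bb[3]>1.5*bb[2] and c[0]<300:
            ys,xs=np.nonzero(l==i); print(" stem",cv2.minAreaRect(np.c_[xs,ys].astype(np.float32)))
im=cv2.resize(d["pixels"][160:300,110:265],None,fx=4.5,fy=4.2,interpolation=cv2.INTER_CUBIC)
cv2.imwrite("pics/crop0.png",im[:,:,::-1])
E
```

```text
cams [0.3753323  0.02078716 1.12828189] [0.34370521 0.90263332 0.8417114 ]
brass 423 [188.1 189.5] [12 57] [641.1 230.8]
 stem ((188.49887084960938, 189.04759216308594), (9.997166633605957, 56.1507453918457), 1.3639274835586548)
brass 517 [139.8 230.7] [27 25] [538.1 341.8]
brass 129 [186.7 227.9] [14 13] [545.9 230. ]
brass 279 [185.2 267.6] [20 18] [450.7 229.2]
blue 1404 [348.8 218.2] [52 55] [ 575.5 -164.4]
blue 586 [401.7 223.1] [28 27] [ 564.5 -294.8]
blue 393 [380.7 247.3] [22 23] [ 504.2 -240.8]
blue 232 [360.5 270.7] [18 18] [ 447.2 -189.7]
grey 161960 [285.8 244.1] [560 381] [508.3  -8.9]
grey 441 [231.1 226.1] [26 23] [551.2 123.3]
grey 264 [232.1 264.7] [20 19] [458.3 118.6]
grey 132 [141.3 268.9] [17 12] [447.2 332.5]
```

View pics/crop0.png

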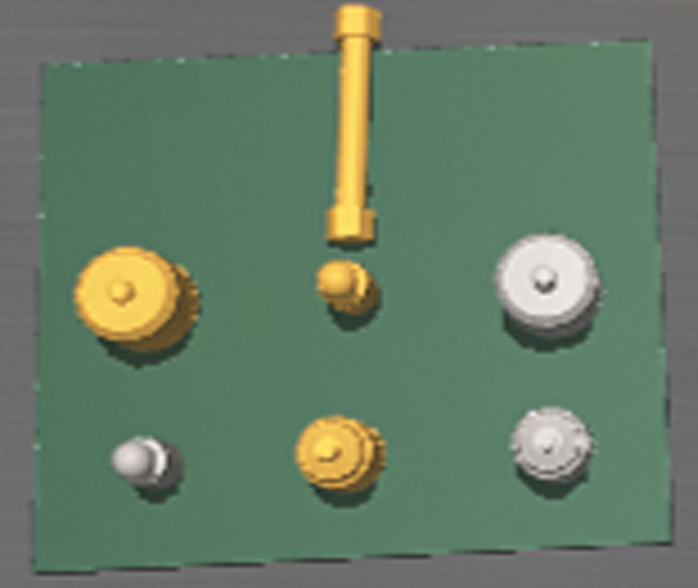

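The enlarged crop shows three kinds of cup and two of each other fitting:
- **Cups:** yellow at (140,231), silver at (231,226), with red at (199,119) and purple at (206,330) off the mat. The yellow one is brass, so it is mine.
- **Sleeves:** yellow at (185,268) and silver at (232,265). I take the yellow.
- **Finials:** yellow at (187,228) and silver at (141,269). I take the yellow.
- **Stem:** yellow at (188,189), the only one.

The bowl and the pencils are irrelevant.

The tray x axis points along 138° in world, so I turn the tool until its y axis is at 48°.

Request:
send_rows:
  motion:
    - {"spin": -10.7}
    - {"spin": -10.7}
    - {"spin": -10.7}
    - {"spin": -10.7}
    - {"spin": -10.7}
    - {"spin": -10.7}
    - {"spin": -10.7}
    - {"spin": -10.7}
    - {"spin": -10.7}
    - {"spin": -10.7}
    - {"spin": -10.7}
    - {"spin": -0.6}
    - {"tx": -28,"ty": 25}
    - {"tx": -28,"ty": 25}
    - {"tx": -28,"ty": 25}
    - {"tx": -28,"ty": 25}
    - {"tx": 0}
  newtons: 40

```text
invalid input at $.motion[0]: expected keys tx, ty, tz, spin, fingers
```

Request:
send_rows:
  motion:
    - {"tx": 0,"ty": 0,"tz": 0,"spin": -10.7,"fingers": 1}
    - {"tx": 0,"ty": 0,"tz": 0,"spin": -10.7,"fingers": 1}
    - {"tx": 0,"ty": 0,"tz": 0,"spin": -10.7,"fingers": 1}
    - {"tx": 0,"ty": 0,"tz": 0,"spin": -10.7,"fingers": 1}
    - {"tx": 0,"ty": 0,"tz": 0,"spin": -10.7,"fingers": 1}
    - {"tx": 0,"ty": 0,"tz": 0,"spin": -10.7,"fingers": 1}
    - {"tx": 0,"ty": 0,"tz": 0,"spin": -10.7,"fingers": 1}
    - {"tx": 0,"ty": 0,"tz": 0,"spin": -10.7,"fingers": 1}
    - {"tx": 0,"ty": 0,"tz": 0,"spin": -10.7,"fingers": 1}
    - {"tx": 0,"ty": 0,"tz": 0,"spin": -10.7,"fingers": 1}
    - {"tx": 0,"ty": 0,"tz": 0,"spin": -10.7,"fingers": 1}
    - {"tx": 0,"ty": 0,"tz": 0,"spin": -0.6,"fingers": 1}
    - {"tx": -28,"ty": 25,"tz": 0,"spin": 0,"fingers": 1}
    - {"tx": -28,"ty": 25,"tz": 0,"spin": 0,"fingers": 1}
    - {"tx": -28,"ty": 25,"tz": 0,"spin": 0,"fingers": 1}
    - {"tx": -28,"ty": 25,"tz": 0,"spin": 0,"fingers": 1}
    - {"tx": 0,"ty": 0,"tz": 0,"spin": 0,"fingers": 1}
  newtons: 40

```text
time: 2.28
eef_pos: [0.4001, -0.6806, 0.2311]
ee_rot: [1.12, 2.932, 0.004]
wrist_force: [-0.6, 0.3, -0.3]
finger_gap: 0.998
```

Request:
send_rows:
  motion:
    - {"tx": 13,"ty": 20,"tz": 0,"spin": 0,"fingers": 1}
    - {"tx": 28,"ty": 42,"tz": 0,"spin": 0,"fingers": 1}
    - {"tx": 28,"ty": 42,"tz": 0,"spin": 0,"fingers": 1}
    - {"tx": 28,"ty": 42,"tz": 0,"spin": 0,"fingers": 1}
    - {"tx": 28,"ty": 42,"tz": 0,"spin": 0,"fingers": 1}
    - {"tx": 28,"ty": 42,"tz": 0,"spin": 0,"fingers": 1}
    - {"tx": 28,"ty": 42,"tz": 0,"spin": 0,"fingers": 1}
    - {"tx": 28,"ty": 42,"tz": 0,"spin": 0,"fingers": 1}
    - {"tx": 28,"ty": 42,"tz": 0,"spin": 0,"fingers": 1}
    - {"tx": 28,"ty": 42,"tz": 0,"spin": 0,"fingers": 1}
    - {"tx": 28,"ty": 42,"tz": 0,"spin": 0,"fingers": 1}
    - {"tx": 28,"ty": 42,"tz": 0,"spin": 0,"fingers": 1}
    - {"tx": 28,"ty": 42,"tz": 0,"spin": 0,"fingers": 1}
    - {"tx": 28,"ty": 42,"tz": 0,"spin": 0,"fingers": 1}
    - {"tx": 28,"ty": 42,"tz": 0,"spin": 0,"fingers": 1}
    - {"tx": 28,"ty": 42,"tz": 0,"spin": 0,"fingers": 1}
    - {"tx": 28,"ty": 42,"tz": 0,"spin": 0,"fingers": 1}
    - {"tx": 28,"ty": 42,"tz": 0,"spin": 0,"fingers": 1}
    - {"tx": 28,"ty": 42,"tz": 0,"spin": 0,"fingers": 1}
    - {"tx": 14,"ty": 24,"tz": 0,"spin": 0,"fingers": 1}

```text
time: 4.78
eef_pos: [0.5352, 0.2689, 0.2316]
ee_rot: [1.127, 2.932, 0.002]
wrist_force: [-0.4, -0.3, 0.7]
finger_gap: 0.999
```

```bash
cat > look.py <<'E'
import sys; from bench import *; from h import *; import pickle
def look(n):
    st=state(); d=get_image("wrist"); cv2.imwrite(f"pics/{n}.png",d["pixels"][:,:,::-1]); pickle.dump((st,d),open(f"{n}.pkl","wb"))
    print("t",st["time"],"tcp",(1000*st["eef_pos"]).round(1),"yaw",tool_yaw(st).round(2),"F",st["wrist_force"].round(1),"gap",round(st["finger_gap"],3))
    return st,d
E
python3 - <<'E'
from look import *
st,d=look("w1")
m,l,b=blobs(d["pixels"],"brass",200)
for i,a,c,bb in b:
    ys,xs=np.nonzero(l==i); P=np.c_[xs,ys].astype(np.float32)
    print(a,c.round(1),bb, (1000*cast(d,c,.03,st)[0]).round(1), cv2.minAreaRect(P))
E
```

```text
t 4.775 tcp [535.2 268.9 231.6] yaw 47.96 F [-0.4 -0.3  0.7] gap 0.999
3279 [343.8 123.1] [311  92  66  64] [539.5 343.8] ((343.5, 123.5), (63.0, 65.0), 90.0)
1944 [189.5 134.2] [164 110  52  49] [450.6 230.1] ((189.80001831054688, 134.10000610351562), (45.615779876708984, 52.32398986816406), 63.43495178222656)
853 [259.9 206.7] [246 187  28  40] [547.2 229.9] ((259.5, 206.5), (39.0, 27.0), 90.0)
2169 [322.9 259.9] [274 212  99  98] [634.9 238.7] ((324.2500305175781, 261.2500305175781), (125.15789794921875, 24.041629791259766), 45.0)
```

View pics/w1.png

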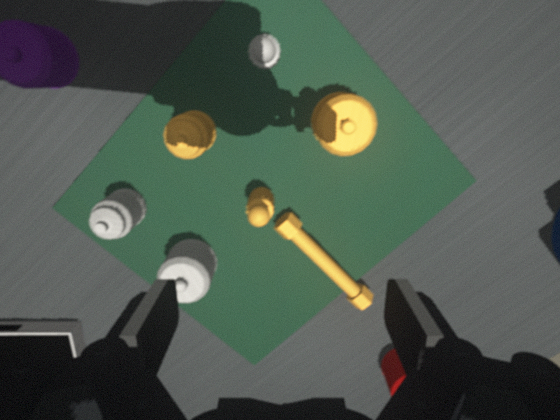

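The wrist view shows the brass cup at (344,124) with its nipple at (348,126), the sleeve at (190,134), the finial ball at (259,213) and the stem centred at (324,261). All agree with the top view within about 2 mm.

```bash
python3 - <<'E'
from h import *; import pickle
st,d=pickle.load(open("w1.pkl","rb")); t=pickle.load(open("ims0.pkl","rb"))["top"]
for n,uv,z in(("cup",(348,126),.061),("fin",(259,213),.0565),("stemA",(290,224),.015),("stemB",(361,297),.015),("stem",(324.2,261.2),.015)): print(n,(1000*cast(d,uv,z,st)[0]).round(1))
print("top stem",(1000*cast(t,[(188.5,189.05),(189.1,166),(187.8,212)],.015)).round(1), "cup nip",(1000*cast(t,(110+121/4.5,160+290/4.2),.061)[0]).round(1),"fin",(1000*cast(t,(110+340/4.5,160+280/4.2),.0565)[0]).round(1))
E
```

```text
cup [537.8 343.2]
fin [545.5 232.4]
stemA [586.  236.3]
stemB [707.3 237. ]
stem [644.1 235. ]
top stem [[645.7 232.8]
 [705.2 233.9]
 [587.7 231.9]] cup nip [537.4 339.8] fin [544.7 227.8]
```

Request:
send_rows:
  motion:
    - {"tx": 23,"ty": 28,"tz": 0,"spin": 0,"fingers": 1}
    - {"tx": 24,"ty": 28.5,"tz": 0,"spin": 0,"fingers": 1}
    - {"tx": 0,"ty": 0,"tz": 40,"spin": 0,"fingers": 1}
    - {"tx": 0,"ty": 0,"tz": 40,"spin": 0,"fingers": 1}
    - {"tx": 0,"ty": 0,"tz": 40,"spin": 0,"fingers": 1}
    - {"tx": 0,"ty": 0,"tz": 40,"spin": 0,"fingers": 1}
    - {"tx": 0,"ty": 0,"tz": 25,"spin": 0,"fingers": 1}
    - {"tx": 0,"ty": 0,"tz": 18,"spin": 0,"fingers": 1}
    - {"tx": 0,"ty": 0,"tz": 10,"spin": 0,"fingers": 1}
    - {"tx": 0,"ty": 0,"tz": 0,"spin": 0,"fingers": 1}
    - {"tx": 0,"ty": 0,"tz": 0,"spin": 0,"fingers": 1}

```text
time: 6.2
eef_pos: [0.5387, 0.3405, 0.0193]
ee_rot: [1.126, 2.932, 0.002]
wrist_force: [0.0, 0.7, -0.6]
finger_gap: 1.0
```

```bash
python3 -c "
from look import *
look('w2')"
```

```text
t 6.2 tcp [538.7 340.5  19.3] yaw 47.98 F [ 0.   0.7 -0.6] gap 1.0
```

View pics/w2.png

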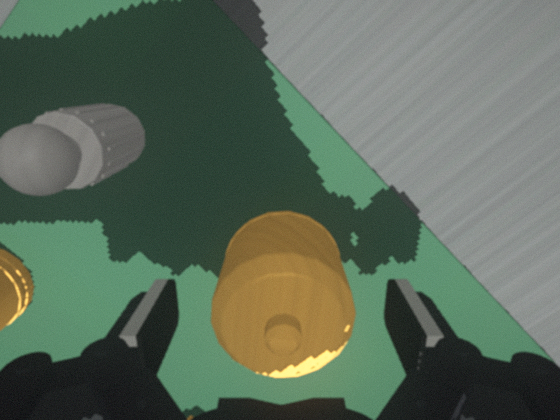

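The cup sits centred between the jaws (nipple at (282,334), pads at columns 160 and 405). I close.

Request:
send_rows:
  motion:
    - {"tx": 0,"ty": 0,"tz": 0,"spin": 0,"fingers": -1}
    - {"tx": 0,"ty": 0,"tz": 0,"spin": 0,"fingers": -1}
    - {"tx": 0,"ty": 0,"tz": 0,"spin": 0,"fingers": -1}
    - {"tx": 0,"ty": 0,"tz": 0,"spin": 0,"fingers": -1}
    - {"tx": 0,"ty": 0,"tz": 0,"spin": 0,"fingers": -1}
    - {"tx": 0,"ty": 0,"tz": 0,"spin": 0,"fingers": -1}
    - {"tx": 0,"ty": 0,"tz": 0,"spin": 0,"fingers": -1}
    - {"tx": 0,"ty": 0,"tz": 0,"spin": 0,"fingers": -1}
    - {"tx": 0,"ty": 0,"tz": -5,"spin": 0,"fingers": -1}
    - {"tx": 0,"ty": 0,"tz": -15,"spin": 0,"fingers": -1}
    - {"tx": 0,"ty": 0,"tz": -30,"spin": 0,"fingers": -1}
    - {"tx": 0,"ty": 0,"tz": -40,"spin": 0,"fingers": -1}
    - {"tx": 0,"ty": 0,"tz": -40,"spin": 0,"fingers": -1}
    - {"tx": 0,"ty": 0,"tz": -20,"spin": 0,"fingers": -1}
    - {"tx": 0,"ty": 0,"tz": 0,"spin": 0,"fingers": -1}

```text
time: 8.12
eef_pos: [0.5388, 0.3406, 0.1698]
ee_rot: [1.126, 2.931, 0.004]
wrist_force: [-1.0, 0.4, -1.5]
finger_gap: 0.62
```

```bash
python3 - <<'E'
from look import *
st,d=look('w3')
# where is the held cup? nipple predicted if coaxial with TCP at part z: bottom = tcp-15.3mm
E
```

```text
t 8.125 tcp [538.8 340.6 169.8] yaw 47.99 F [-1.   0.4 -1.5] gap 0.62
```

View pics/w3.png

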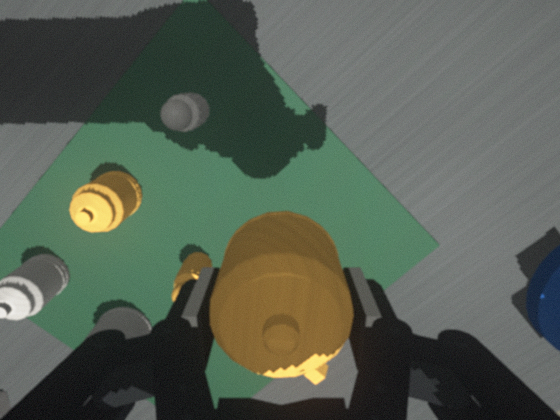

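Cup held (gap 0.62) with its nipple at (281,333). I travel to the tray and stop 90 mm short along tool x, so the holes show.

Request:
send_rows:
  motion:
    - {"tx": -10,"ty": -9,"tz": 0,"spin": 0,"fingers": -1}
    - {"tx": -22,"ty": -18,"tz": 0,"spin": 0,"fingers": -1}
    - {"tx": -32,"ty": -27,"tz": 0,"spin": 0,"fingers": -1}
    - {"tx": -35,"ty": -30,"tz": 0,"spin": 0,"fingers": -1}
    - {"tx": -35,"ty": -30,"tz": 0,"spin": 0,"fingers": -1}
    - {"tx": -35,"ty": -30,"tz": 0,"spin": 0,"fingers": -1}
    - {"tx": -35,"ty": -30,"tz": 0,"spin": 0,"fingers": -1}
    - {"tx": -35,"ty": -30,"tz": 0,"spin": 0,"fingers": -1}
    - {"tx": -35,"ty": -30,"tz": 0,"spin": 0,"fingers": -1}
    - {"tx": -35,"ty": -30,"tz": 0,"spin": 0,"fingers": -1}
    - {"tx": -35,"ty": -30,"tz": 0,"spin": 0,"fingers": -1}
    - {"tx": -35,"ty": -30,"tz": 0,"spin": 0,"fingers": -1}
    - {"tx": -35,"ty": -30,"tz": 0,"spin": 0,"fingers": -1}
    - {"tx": -35,"ty": -30,"tz": 0,"spin": 0,"fingers": -1}
    - {"tx": -35,"ty": -30,"tz": 0,"spin": 0,"fingers": -1}
    - {"tx": -30,"ty": -25,"tz": 0,"spin": 0,"fingers": -1}
    - {"tx": -15,"ty": -11,"tz": 0,"spin": 0,"fingers": -1}
    - {"tx": -5,"ty": -5,"tz": 0,"spin": 0,"fingers": -1}
    - {"tx": 0,"ty": 0,"tz": 0,"spin": 0,"fingers": -1}

```text
time: 10.55
eef_pos: [0.6302, -0.3538, 0.1678]
ee_rot: [-1.123, -2.932, -0.002]
wrist_force: [0.2, 0.1, -1.5]
finger_gap: 0.619
```

```bash
python3 - <<'E'
from look import *
st,d=look('w4')
m,l,b=blobs(d["pixels"],"blue",150)
for i,a,c,bb in b: print(a,c.round(1),bb,(1000*cast(d,c,.015,st)[0]).round(1))
E
```

```text
t 10.55 tcp [ 630.2 -353.8  167.8] yaw 48.08 F [ 0.2  0.1 -1.5] gap 0.619
4045 [421.2  36.1] [370   0 111  77] [ 613.7 -199.4]
6547 [281.   74.8] [237  28  89  95] [ 564.4 -294.6]
```

View pics/w4.png

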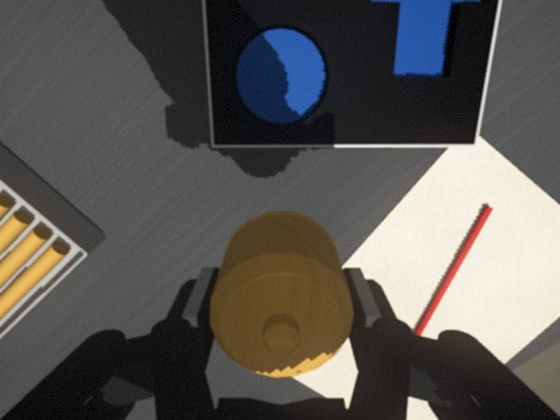

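The cup hole is at (281,75), which is (564.4,-294.6) in world, and it matches the top view.

Request:
send_rows:
  motion:
    - {"tx": 20,"ty": 0,"tz": 0,"spin": 0,"fingers": -1}
    - {"tx": 30,"ty": 0,"tz": 0,"spin": 0,"fingers": -1}
    - {"tx": 25,"ty": 0,"tz": 0,"spin": 0,"fingers": -1}
    - {"tx": 10,"ty": 0,"tz": 0,"spin": 0,"fingers": -1}
    - {"tx": 0,"ty": 0,"tz": 20,"spin": 0,"fingers": -1}
    - {"tx": 0,"ty": 0,"tz": 35,"spin": 0,"fingers": -1}
    - {"tx": 0,"ty": 0,"tz": 35,"spin": 0,"fingers": -1}
    - {"tx": 0,"ty": 0,"tz": 20,"spin": 0,"fingers": -1}
    - {"tx": 0,"ty": 0,"tz": 10,"spin": 0,"fingers": -1}
    - {"tx": 0,"ty": 0,"tz": 6,"spin": 0,"fingers": -1}
    - {"tx": 0,"ty": 0,"tz": 5,"spin": 0,"fingers": -1}
    - {"tx": 0,"ty": 0,"tz": 5,"spin": 0,"fingers": -1}
    - {"tx": 0,"ty": 0,"tz": 2,"spin": 0,"fingers": -1}
    - {"tx": 0,"ty": 0,"tz": 2,"spin": 0,"fingers": -1}
    - {"tx": 0,"ty": 0,"tz": 0,"spin": 0,"fingers": -1}

```text
time: 12.48
eef_pos: [0.5673, -0.2985, 0.0283]
ee_rot: [1.126, 2.933, -0.0]
wrist_force: [0.6, -0.2, -0.7]
finger_gap: 0.612
```

Request:
send_rows:
  motion:
    - {"tx": 0,"ty": 0,"tz": 1.5,"spin": 0,"fingers": -1}
    - {"tx": 0,"ty": 0,"tz": 1.5,"spin": 0,"fingers": -1}
    - {"tx": 0,"ty": 0,"tz": 1,"spin": 0,"fingers": -1}
    - {"tx": 0,"ty": 0,"tz": 0,"spin": 0,"fingers": -1}

```text
time: 12.98
eef_pos: [0.5672, -0.2985, 0.0242]
ee_rot: [-1.126, -2.933, -0.0]
wrist_force: [-0.5, -0.1, -1.7]
finger_gap: 0.616
```

Request:
send_rows:
  motion:
    - {"tx": 0,"ty": 0,"tz": 0.6,"spin": 0,"fingers": -1}
    - {"tx": 0,"ty": 0,"tz": 0.6,"spin": 0,"fingers": -1}
    - {"tx": 0,"ty": 0,"tz": 0,"spin": 0,"fingers": -1}

```text
time: 13.35
eef_pos: [0.5674, -0.2985, 0.0232]
ee_rot: [1.126, 2.933, -0.0]
wrist_force: [-0.7, 0.3, 0.3]
finger_gap: 0.615
```

Request:
send_rows:
  motion:
    - {"tx": 0,"ty": 0,"tz": 0.6,"spin": 0,"fingers": -1}
    - {"tx": 0,"ty": 0,"tz": 0,"spin": 0,"fingers": -1}

```text
time: 13.6
eef_pos: [0.5674, -0.2985, 0.0232]
ee_rot: [1.126, 2.933, -0.001]
wrist_force: [-1.8, 0.4, 4.9]
finger_gap: 0.615
```

Request:
send_rows:
  motion:
    - {"tx": 0,"ty": 0,"tz": 0,"spin": 0,"fingers": 0.3}
    - {"tx": 0,"ty": 0,"tz": 0,"spin": 0,"fingers": 0.4}
    - {"tx": 0,"ty": 0,"tz": 0,"spin": 0,"fingers": 0.6}
    - {"tx": 0,"ty": 0,"tz": 0,"spin": 0,"fingers": 0.6}
    - {"tx": 0,"ty": 0,"tz": -10,"spin": 0,"fingers": 0.6}
    - {"tx": 0,"ty": 0,"tz": -25,"spin": 0,"fingers": 0.6}
    - {"tx": 0,"ty": 0,"tz": -40,"spin": 0,"fingers": 0.6}
    - {"tx": 0,"ty": 0,"tz": -40,"spin": 0,"fingers": 0.6}
    - {"tx": 0,"ty": 0,"tz": -40,"spin": 0,"fingers": 0.6}
    - {"tx": 0,"ty": 0,"tz": -20,"spin": 0,"fingers": 0.6}

```text
time: 14.85
eef_pos: [0.5685, -0.2987, 0.2005]
ee_rot: [1.124, 2.929, -0.0]
wrist_force: [0.8, -0.3, 0.4]
finger_gap: 0.8
```

```bash
python3 - <<'E'
from look import *
st,d=look('w5')
E
```

```text
t 14.85 tcp [ 568.5 -298.7  200.5] yaw 48.0 F [ 0.8 -0.3  0.4] gap 0.8
```

View pics/w5.png

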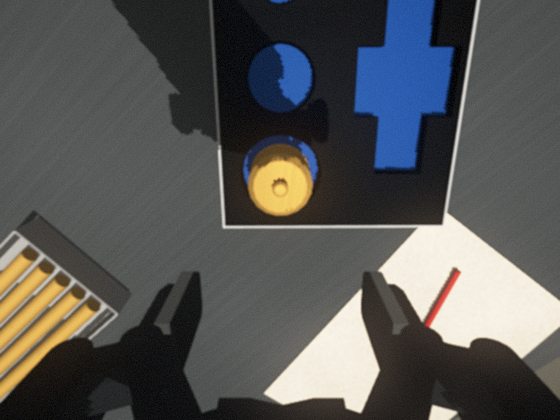

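The cup stands upright in its hole at (280,185). Next is the sleeve.

Request:
send_rows:
  motion:
    - {"tx": 10,"ty": 7,"tz": 0,"spin": 0,"fingers": 0.8}
    - {"tx": 20,"ty": 14,"tz": 0,"spin": 0,"fingers": 0.8}
    - {"tx": 32,"ty": 23,"tz": 0,"spin": 0,"fingers": 0.8}
    - {"tx": 32,"ty": 23,"tz": 0,"spin": 0,"fingers": 0.8}
    - {"tx": 32,"ty": 23,"tz": 0,"spin": 0,"fingers": 0.8}
    - {"tx": 32,"ty": 23,"tz": 0,"spin": 0,"fingers": 0.8}
    - {"tx": 32,"ty": 23,"tz": 0,"spin": 0,"fingers": 0.8}
    - {"tx": 32,"ty": 23,"tz": 0,"spin": 0,"fingers": 0.8}
    - {"tx": 32,"ty": 23,"tz": 0,"spin": 0,"fingers": 0.8}
    - {"tx": 32,"ty": 23,"tz": 0,"spin": 0,"fingers": 0.8}
    - {"tx": 32,"ty": 23,"tz": 0,"spin": 0,"fingers": 0.8}
    - {"tx": 32,"ty": 23,"tz": 0,"spin": 0,"fingers": 0.8}
    - {"tx": 32,"ty": 23,"tz": 0,"spin": 0,"fingers": 0.8}
    - {"tx": 32,"ty": 23,"tz": 0,"spin": 0,"fingers": 0.8}
    - {"tx": 20,"ty": 12,"tz": 0,"spin": 0,"fingers": 0.8}
    - {"tx": 7,"ty": 5,"tz": 0,"spin": 0,"fingers": 0.8}
    - {"tx": 0,"ty": 0,"tz": 25,"spin": 0,"fingers": 0.8}
    - {"tx": 0,"ty": 0,"tz": 40,"spin": 0,"fingers": 0.8}
    - {"tx": 0,"ty": 0,"tz": 25,"spin": 0,"fingers": 0.8}
    - {"tx": 0,"ty": 0,"tz": 0,"spin": 0,"fingers": 0.8}

```text
time: 17.4
eef_pos: [0.4474, 0.2281, 0.1054]
ee_rot: [-1.124, -2.93, 0.008]
wrist_force: [-0.3, -0.9, 0.6]
finger_gap: 0.901
```

```bash
python3 - <<'E'
from look import *
st,d=look('w6')
m,l,b=blobs(d["pixels"],"brass",200)
for i,a,c,bb in b: print(a,c.round(1),bb,(1000*cast(d,c,.03,st)[0]).round(1))
E
```

```text
t 17.4 tcp [447.4 228.1 105.4] yaw 48.01 F [-0.3 -0.9  0.6] gap 0.901
4134 [286.7 222.6] [255 183  65  81] [451.4 228.9]
1092 [368.3 316.7] [354 282  35  78] [543.1 224.4]
```

View pics/w6.png

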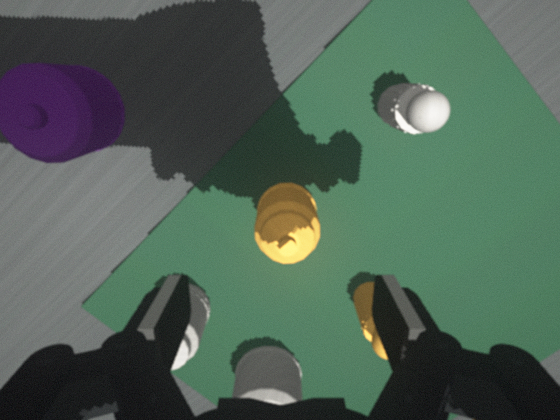

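The sleeve sits at (287,223), about 3 mm off the tool axis. I correct, descend, grip and lift.

Request:
send_rows:
  motion:
    - {"tx": -1.5,"ty": 3,"tz": 0,"spin": 0,"fingers": 0.8}
    - {"tx": 0,"ty": 0,"tz": 25,"spin": 0,"fingers": 0.8}
    - {"tx": 0,"ty": 0,"tz": 30,"spin": 0,"fingers": 0.8}
    - {"tx": 0,"ty": 0,"tz": 20,"spin": 0,"fingers": 0.8}
    - {"tx": 0,"ty": 0,"tz": 10,"spin": 0,"fingers": 0.8}
    - {"tx": 0,"ty": 0,"tz": 0,"spin": 0,"fingers": 0.8}
    - {"tx": 0,"ty": 0,"tz": 0,"spin": 0,"fingers": -1}
    - {"tx": 0,"ty": 0,"tz": 0,"spin": 0,"fingers": -1}
    - {"tx": 0,"ty": 0,"tz": 0,"spin": 0,"fingers": -1}
    - {"tx": 0,"ty": 0,"tz": 0,"spin": 0,"fingers": -1}
    - {"tx": 0,"ty": 0,"tz": 0,"spin": 0,"fingers": -1}
    - {"tx": 0,"ty": 0,"tz": 0,"spin": 0,"fingers": -1}
    - {"tx": 0,"ty": 0,"tz": 0,"spin": 0,"fingers": -1}
    - {"tx": 0,"ty": 0,"tz": 0,"spin": 0,"fingers": -1}
    - {"tx": 0,"ty": 0,"tz": 0,"spin": 0,"fingers": -1}

```text
time: 19.32
eef_pos: [0.4531, 0.231, 0.0234]
ee_rot: [1.126, 2.932, 0.0]
wrist_force: [-0.7, -0.7, 4.7]
finger_gap: 0.445
```

Request:
send_rows:
  motion:
    - {"tx": 0,"ty": 0,"tz": -5,"spin": 0,"fingers": -1}
    - {"tx": 0,"ty": 0,"tz": -15,"spin": 0,"fingers": -1}
    - {"tx": 0,"ty": 0,"tz": -30,"spin": 0,"fingers": -1}
    - {"tx": 0,"ty": 0,"tz": -40,"spin": 0,"fingers": -1}
    - {"tx": 0,"ty": 0,"tz": -40,"spin": 0,"fingers": -1}
    - {"tx": 0,"ty": 0,"tz": -20,"spin": 0,"fingers": -1}
    - {"tx": 0,"ty": 0,"tz": 0,"spin": 0,"fingers": -1}

```text
time: 20.2
eef_pos: [0.4537, 0.2316, 0.1746]
ee_rot: [1.125, 2.93, 0.005]
wrist_force: [-0.3, -0.1, -1.5]
finger_gap: 0.449
```

```bash
python3 - <<'E'
from look import *
st,d=look('w7')
m,l,b=blobs(d["pixels"],"brass",200)
for i,a,c,bb in b: print(a,c.round(1),bb)
E
```

```text
t 20.2 tcp [453.7 231.6 174.6] yaw 47.98 F [-0.3 -0.1 -1.5] gap 0.449
10894 [281.  292.8] [231 224 101 137]
2402 [373.8 283.1] [331 240  94  92]
```

View pics/w7.png

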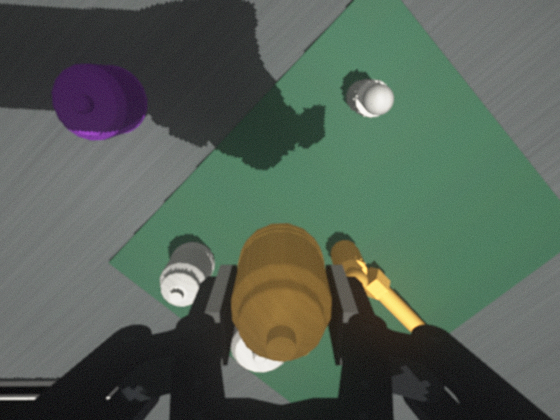

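```bash
python3 - <<'E'
from h import *; import pickle
st,d=pickle.load(open("w5.pkl","rb"))
print("cup nip",(1000*cast(d,(280,187),.065,st)[0]).round(1))
m,l,b=blobs(d["pixels"],"blue",150)
for i,a,c,bb in b: print(a,c.round(1),bb,(1000*cast(d,c,.015,st)[0]).round(1))
E
```

```text
cup nip [ 565.3 -296.7]
11093 [402.2  81.8] [353   0 102 170] [ 576.5 -166.5]
3401 [280.6  77.1] [249  43  64  69] [ 504.3 -241.1]
718 [284.3 153.8] [243 136  76  48] [ 555.4 -282.5]
```

Sleeve held (gap 0.449). I carry it over its hole at (504,-241).

Request:
send_rows:
  motion:
    - {"tx": -9,"ty": -8,"tz": 0,"spin": 0,"fingers": -1}
    - {"tx": -20,"ty": -18,"tz": 0,"spin": 0,"fingers": -1}
    - {"tx": -30,"ty": -27,"tz": 0,"spin": 0,"fingers": -1}
    - {"tx": -30,"ty": -27,"tz": 0,"spin": 0,"fingers": -1}
    - {"tx": -30,"ty": -27,"tz": 0,"spin": 0,"fingers": -1}
    - {"tx": -30,"ty": -27,"tz": 0,"spin": 0,"fingers": -1}
    - {"tx": -30,"ty": -27,"tz": 0,"spin": 0,"fingers": -1}
    - {"tx": -30,"ty": -27,"tz": 0,"spin": 0,"fingers": -1}
    - {"tx": -30,"ty": -27,"tz": 0,"spin": 0,"fingers": -1}
    - {"tx": -30,"ty": -27,"tz": 0,"spin": 0,"fingers": -1}
    - {"tx": -30,"ty": -27,"tz": 0,"spin": 0,"fingers": -1}
    - {"tx": -28,"ty": -24,"tz": 0,"spin": 0,"fingers": -1}
    - {"tx": -20,"ty": -16,"tz": 0,"spin": 0,"fingers": -1}
    - {"tx": -10,"ty": -8,"tz": 0,"spin": 0,"fingers": -1}
    - {"tx": 0,"ty": 0,"tz": 20,"spin": 0,"fingers": -1}
    - {"tx": 0,"ty": 0,"tz": 30,"spin": 0,"fingers": -1}
    - {"tx": 0,"ty": 0,"tz": 20,"spin": 0,"fingers": -1}
    - {"tx": 0,"ty": 0,"tz": 10,"spin": 0,"fingers": -1}
    - {"tx": 0,"ty": 0,"tz": 0,"spin": 0,"fingers": -1}

```text
time: 22.62
eef_pos: [0.5057, -0.2425, 0.0918]
ee_rot: [-1.124, -2.932, -0.0]
wrist_force: [-0.4, 0.5, 0.4]
finger_gap: 0.453
```

Request:
send_rows:
  motion:
    - {"tx": 0,"ty": 0,"tz": 15,"spin": 0,"fingers": -1}
    - {"tx": 0,"ty": 0,"tz": 18,"spin": 0,"fingers": -1}
    - {"tx": 0,"ty": 0,"tz": 12,"spin": 0,"fingers": -1}
    - {"tx": 0,"ty": 0,"tz": 8,"spin": 0,"fingers": -1}
    - {"tx": 0,"ty": 0,"tz": 4,"spin": 0,"fingers": -1}
    - {"tx": 0,"ty": 0,"tz": 2,"spin": 0,"fingers": -1}
    - {"tx": 0,"ty": 0,"tz": 1.5,"spin": 0,"fingers": -1}
    - {"tx": 0,"ty": 0,"tz": 1,"spin": 0,"fingers": -1}
    - {"tx": 0,"ty": 0,"tz": 0,"spin": 0,"fingers": -1}

```text
time: 23.75
eef_pos: [0.5061, -0.2434, 0.0312]
ee_rot: [1.126, 2.933, -0.0]
wrist_force: [0.2, -0.3, -1.5]
finger_gap: 0.444
```

Request:
send_rows:
  motion:
    - {"tx": 0,"ty": 0,"tz": 1,"spin": 0,"fingers": -1}
    - {"tx": 0,"ty": 0,"tz": 0.6,"spin": 0,"fingers": -1}
    - {"tx": 0,"ty": 0,"tz": 0,"spin": 0,"fingers": -1}

```text
time: 24.12
eef_pos: [0.5059, -0.2433, 0.0293]
ee_rot: [-1.126, -2.933, 0.0]
wrist_force: [-0.6, 0.2, -1.6]
finger_gap: 0.446
```

Request:
send_rows:
  motion:
    - {"tx": 0,"ty": 0,"tz": 0.8,"spin": 0,"fingers": -1}
    - {"tx": 0,"ty": 0,"tz": 0,"spin": 0,"fingers": -1}

```text
time: 24.38
eef_pos: [0.506, -0.2433, 0.0285]
ee_rot: [-1.126, -2.933, 0.0]
wrist_force: [0.3, 0.8, -0.9]
finger_gap: 0.449
```

Request:
send_rows:
  motion:
    - {"tx": 0,"ty": 0,"tz": 0.8,"spin": 0,"fingers": -1}
    - {"tx": 0,"ty": 0,"tz": 0,"spin": 0,"fingers": -1}

```text
time: 24.62
eef_pos: [0.506, -0.2433, 0.0277]
ee_rot: [-1.126, -2.933, 0.0]
wrist_force: [0.1, 0.3, -1.2]
finger_gap: 0.448
```

Request:
send_rows:
  motion:
    - {"tx": 0,"ty": 0,"tz": 0.6,"spin": 0,"fingers": -1}
    - {"tx": 0,"ty": 0,"tz": 0,"spin": 0,"fingers": -1}

```text
time: 24.88
eef_pos: [0.506, -0.2433, 0.0275]
ee_rot: [1.126, 2.933, -0.0]
wrist_force: [-1.3, 1.0, 2.0]
finger_gap: 0.448
```

Request:
send_rows:
  motion:
    - {"tx": 0,"ty": 0,"tz": 0,"spin": 0,"fingers": -0.02}
    - {"tx": 0,"ty": 0,"tz": 0,"spin": 0,"fingers": 0.1}
    - {"tx": 0,"ty": 0,"tz": 0,"spin": 0,"fingers": 0.3}
    - {"tx": 0,"ty": 0,"tz": 0,"spin": 0,"fingers": 0.4}
    - {"tx": 0,"ty": 0,"tz": -10,"spin": 0,"fingers": 0.4}
    - {"tx": 0,"ty": 0,"tz": -25,"spin": 0,"fingers": 0.4}
    - {"tx": 0,"ty": 0,"tz": -40,"spin": 0,"fingers": 0.4}
    - {"tx": 0,"ty": 0,"tz": -40,"spin": 0,"fingers": 0.4}
    - {"tx": 0,"ty": 0,"tz": -35,"spin": 0,"fingers": 0.4}
    - {"tx": 0,"ty": 0,"tz": 0,"spin": 0,"fingers": 0.4}

```text
time: 26.12
eef_pos: [0.5081, -0.2438, 0.1806]
ee_rot: [1.124, 2.927, -0.001]
wrist_force: [0.5, -0.0, -0.1]
finger_gap: 0.699
```

```bash
python3 - <<'E'
from look import *
st,d=look('w8')
m,l,b=blobs(d["pixels"],"blue",150)
for i,a,c,bb in b: print(a,c.round(1),bb,(1000*cast(d,c,.015,st)[0]).round(1))
E
```

```text
t 26.125 tcp [ 508.1 -243.8  180.6] yaw 47.99 F [ 0.5 -0.  -0.1] gap 0.699
2250 [279.2  83. ] [253  56  53  55] [ 447.  -190.2]
10651 [399.4 171.9] [351  85  98 173] [ 571.  -161.7]
698 [280.5 163.1] [248 147  63  43] [ 496.2 -233.1]
240 [308.1 248.9] [295 233  22  37] [ 574.  -268.6]
```

View pics/w8.png

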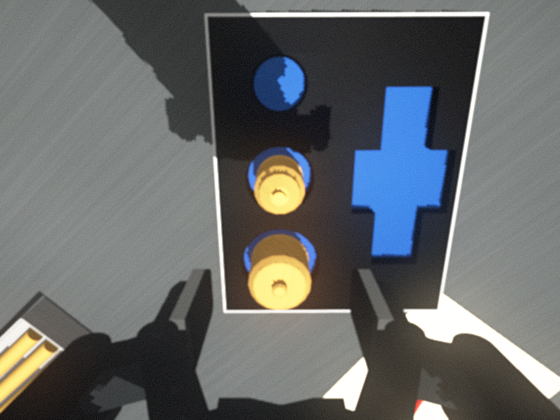

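Both parts stand in their holes, the sleeve at (280,187) and the cup at (280,280). The finial hole is at (279,83), which is (447,-190). Next is the finial.

Request:
send_rows:
  motion:
    - {"tx": 8,"ty": 10,"tz": 0,"spin": 0,"fingers": 0.4}
    - {"tx": 18,"ty": 24,"tz": 0,"spin": 0,"fingers": 0.4}
    - {"tx": 26,"ty": 34,"tz": 0,"spin": 0,"fingers": 0.4}
    - {"tx": 26,"ty": 34,"tz": 0,"spin": 0,"fingers": 0.4}
    - {"tx": 26,"ty": 34,"tz": 0,"spin": 0,"fingers": 0.4}
    - {"tx": 26,"ty": 34,"tz": 0,"spin": 0,"fingers": 0.4}
    - {"tx": 26,"ty": 34,"tz": 0,"spin": 0,"fingers": 0.4}
    - {"tx": 26,"ty": 34,"tz": 0,"spin": 0,"fingers": 0.4}
    - {"tx": 26,"ty": 34,"tz": 0,"spin": 0,"fingers": 0.4}
    - {"tx": 26,"ty": 34,"tz": 0,"spin": 0,"fingers": 0.4}
    - {"tx": 26,"ty": 34,"tz": 0,"spin": 0,"fingers": 0.4}
    - {"tx": 20,"ty": 26,"tz": 0,"spin": 0,"fingers": 0.4}
    - {"tx": 9,"ty": 11,"tz": 0,"spin": 0,"fingers": 0.4}
    - {"tx": 0,"ty": 0,"tz": 25,"spin": 0,"fingers": 0.4}
    - {"tx": 0,"ty": 0,"tz": 35,"spin": 0,"fingers": 0.4}
    - {"tx": 0,"ty": 0,"tz": 20,"spin": 0,"fingers": 0.4}
    - {"tx": 0,"ty": 0,"tz": 0,"spin": 0,"fingers": 0.4}

```text
time: 28.3
eef_pos: [0.5421, 0.2289, 0.0954]
ee_rot: [-1.125, -2.93, 0.006]
wrist_force: [-0.6, -1.0, 0.4]
finger_gap: 0.696
```

```bash
python3 - <<'E'
from look import *
st,d=look('w9')
m,l,b=blobs(d["pixels"],"brass",200)
for i,a,c,bb in b:
    ys,xs=np.nonzero(l==i); print(a,c.round(1),bb,(1000*cast(d,c,.034,st)[0]).round(1),cv2.minAreaRect(np.c_[xs,ys].astype(np.float32)))
E
```

```text
t 28.3 tcp [542.1 228.9  95.4] yaw 47.98 F [-0.6 -1.   0.4] gap 0.696
3820 [303.1 242.7] [265 198  90  98] [558.6 232. ] ((307.75, 252.75), (119.50102233886719, 59.39695358276367), 45.0)
```

View pics/w9.png

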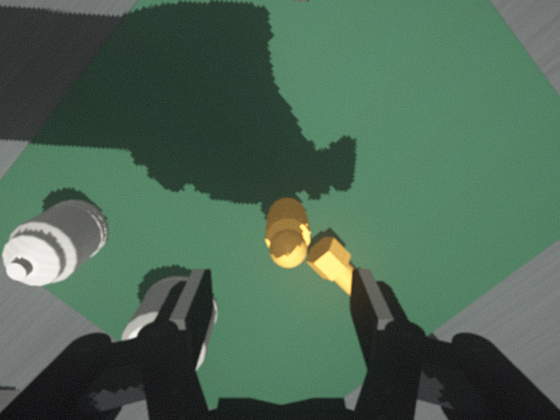

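The finial ball is at (290,248) and its base at (288,205). The right finger would come close to the stem's nut at (330,255), so I turn the jaws along world y before going down.

Request:
send_rows:
  motion:
    - {"tx": -2,"ty": 4,"tz": 0,"spin": 0,"fingers": 0.4}
    - {"tx": 0,"ty": 0,"tz": 0,"spin": -10.6,"fingers": 0.4}
    - {"tx": 0,"ty": 0,"tz": 0,"spin": -10.6,"fingers": 0.4}
    - {"tx": 0,"ty": 0,"tz": 0,"spin": -10.6,"fingers": 0.4}
    - {"tx": 0,"ty": 0,"tz": 0,"spin": -10.6,"fingers": 0.4}
    - {"tx": 0,"ty": 0,"tz": 0,"spin": 0,"fingers": 0.4}

```text
time: 29.1
eef_pos: [0.5488, 0.232, 0.0982]
ee_rot: [-0.006, 3.14, 0.002]
wrist_force: [0.5, -0.3, 0.2]
finger_gap: 0.698
```

```bash
python3 - <<'E'
from look import *
st,d=look('w10'); print(st["joints"].round(2))
m,l,b=blobs(d["pixels"],"brass",200)
for i,a,c,bb in b: print(a,c.round(1),bb,(1000*cast(d,c,.034,st)[0]).round(1))
E
```

```text
t 29.1 tcp [548.8 232.   98.2] yaw 90.22 F [ 0.5 -0.3  0.2] gap 0.698
[ 0.04  0.73 -0.75  1.97  0.74  0.74  0.41]
6171 [280.6 286.2] [255 189  46 217] [591.3 231.7]
```

View pics/w10.png

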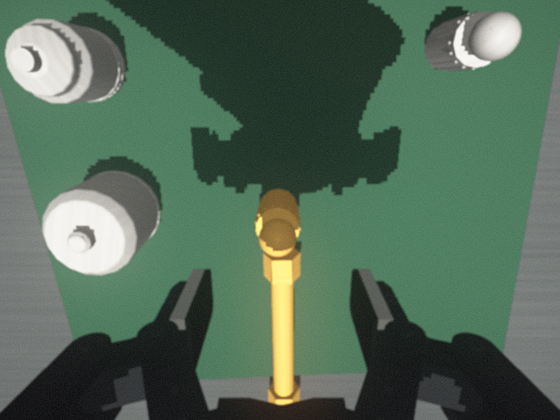

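The finial is at (545.5,230), with the ball at (278,236), and the fingers clear the stem. I make a small correction, descend and grip.

Request:
send_rows:
  motion:
    - {"tx": 3,"ty": -2,"tz": 0,"spin": 0,"fingers": 0.4}
    - {"tx": 0,"ty": 0,"tz": 22,"spin": 0,"fingers": 0.4}
    - {"tx": 0,"ty": 0,"tz": 26,"spin": 0,"fingers": 0.4}
    - {"tx": 0,"ty": 0,"tz": 18,"spin": 0,"fingers": 0.4}
    - {"tx": 0,"ty": 0,"tz": 11,"spin": 0,"fingers": 0.4}
    - {"tx": 0,"ty": 0,"tz": 0,"spin": 0,"fingers": 0.4}
    - {"tx": 0,"ty": 0,"tz": 0,"spin": 0,"fingers": 0.4}

```text
time: 30.02
eef_pos: [0.545, 0.2303, 0.0207]
ee_rot: [-0.011, 3.141, 0.001]
wrist_force: [0.9, -0.3, 0.4]
finger_gap: 0.7
```

Request:
send_rows:
  motion:
    - {"tx": 0,"ty": 0,"tz": 0,"spin": 0,"fingers": -1}
    - {"tx": 0,"ty": 0,"tz": 0,"spin": 0,"fingers": -1}
    - {"tx": 0,"ty": 0,"tz": 0,"spin": 0,"fingers": -1}
    - {"tx": 0,"ty": 0,"tz": 0,"spin": 0,"fingers": -1}
    - {"tx": 0,"ty": 0,"tz": 0,"spin": 0,"fingers": -1}
    - {"tx": 0,"ty": 0,"tz": 0,"spin": 0,"fingers": -1}
    - {"tx": 0,"ty": 0,"tz": 0,"spin": 0,"fingers": -1}
    - {"tx": 0,"ty": 0,"tz": 0,"spin": 0,"fingers": -1}
    - {"tx": 0,"ty": 0,"tz": 0,"spin": 0,"fingers": -1}
    - {"tx": 0,"ty": 0,"tz": 0,"spin": 0,"fingers": -1}

```text
time: 31.28
eef_pos: [0.5451, 0.2301, 0.0209]
ee_rot: [-0.011, 3.14, 0.0]
wrist_force: [0.0, -0.9, 5.4]
finger_gap: 0.288
```

Request:
send_rows:
  motion:
    - {"tx": 0,"ty": 0,"tz": -5,"spin": 0,"fingers": -1}
    - {"tx": 0,"ty": 0,"tz": -15,"spin": 0,"fingers": -1}
    - {"tx": 0,"ty": 0,"tz": -30,"spin": 0,"fingers": -1}
    - {"tx": 0,"ty": 0,"tz": -40,"spin": 0,"fingers": -1}
    - {"tx": 0,"ty": 0,"tz": -40,"spin": 0,"fingers": -1}
    - {"tx": 0,"ty": 0,"tz": -20,"spin": 0,"fingers": -1}
    - {"tx": 0,"ty": 0,"tz": 0,"spin": 0,"fingers": -1}

```text
time: 32.15
eef_pos: [0.5453, 0.2302, 0.1715]
ee_rot: [-0.011, 3.139, 0.002]
wrist_force: [0.0, -0.3, -2.6]
finger_gap: 0.289
```

```bash
python3 - <<'E'
from look import *
st,d=look('w11')
m,l,b=blobs(d["pixels"],"brass",200)
for i,a,c,bb in b: print(a,c.round(1),bb)
E
```

```text
t 32.15 tcp [545.3 230.2 171.5] yaw 90.38 F [ 0.  -0.3 -2.6] gap 0.289
7366 [281.1 296.6] [249 214  65 154]
835 [ 23.  404.5] [  0 389  57  31]
```

Finial held (gap 0.289). I carry it to its hole at (447,-190).

Request:
send_rows:
  motion:
    - {"tx": 2,"ty": -10,"tz": 0,"spin": 0,"fingers": -1}
    - {"tx": 5,"ty": -22,"tz": 0,"spin": 0,"fingers": -1}
    - {"tx": 8,"ty": -34,"tz": 0,"spin": 0,"fingers": -1}
    - {"tx": 9,"ty": -36,"tz": 0,"spin": 0,"fingers": -1}
    - {"tx": 9,"ty": -36,"tz": 0,"spin": 0,"fingers": -1}
    - {"tx": 9,"ty": -36,"tz": 0,"spin": 0,"fingers": -1}
    - {"tx": 9,"ty": -36,"tz": 0,"spin": 0,"fingers": -1}
    - {"tx": 9,"ty": -36,"tz": 0,"spin": 0,"fingers": -1}
    - {"tx": 9,"ty": -36,"tz": 0,"spin": 0,"fingers": -1}
    - {"tx": 9,"ty": -36,"tz": 0,"spin": 0,"fingers": -1}
    - {"tx": 9,"ty": -36,"tz": 0,"spin": 0,"fingers": -1}
    - {"tx": 6,"ty": -34,"tz": 0,"spin": 0,"fingers": -1}
    - {"tx": 5,"ty": -21,"tz": 0,"spin": 0,"fingers": -1}
    - {"tx": 2,"ty": -10,"tz": 0,"spin": 0,"fingers": -1}
    - {"tx": 0,"ty": 0,"tz": 20,"spin": 0,"fingers": -1}
    - {"tx": 0,"ty": 0,"tz": 30,"spin": 0,"fingers": -1}
    - {"tx": 0,"ty": 0,"tz": 20,"spin": 0,"fingers": -1}
    - {"tx": 0,"ty": 0,"tz": 10,"spin": 0,"fingers": -1}
    - {"tx": 0,"ty": 0,"tz": 0,"spin": 0,"fingers": -1}

```text
time: 34.58
eef_pos: [0.4473, -0.1892, 0.0896]
ee_rot: [0.012, -3.14, -0.001]
wrist_force: [-0.2, 0.4, -1.2]
finger_gap: 0.29
```

Request:
send_rows:
  motion:
    - {"tx": 0,"ty": -0.5,"tz": 15,"spin": 0,"fingers": -1}
    - {"tx": 0,"ty": 0,"tz": 18,"spin": 0,"fingers": -1}
    - {"tx": 0,"ty": 0,"tz": 12,"spin": 0,"fingers": -1}
    - {"tx": 0,"ty": 0,"tz": 8,"spin": 0,"fingers": -1}
    - {"tx": 0,"ty": 0,"tz": 4,"spin": 0,"fingers": -1}
    - {"tx": 0,"ty": 0,"tz": 3,"spin": 0,"fingers": -1}
    - {"tx": 0,"ty": 0,"tz": 1.5,"spin": 0,"fingers": -1}
    - {"tx": 0,"ty": 0,"tz": 1,"spin": 0,"fingers": -1}
    - {"tx": 0,"ty": 0,"tz": 0,"spin": 0,"fingers": -1}

```text
time: 35.7
eef_pos: [0.4477, -0.1904, 0.0278]
ee_rot: [-0.011, 3.141, -0.0]
wrist_force: [0.3, 0.0, -0.9]
finger_gap: 0.283
```

Request:
send_rows:
  motion:
    - {"tx": 0,"ty": 0,"tz": 0.8,"spin": 0,"fingers": -1}
    - {"tx": 0,"ty": 0,"tz": 0.6,"spin": 0,"fingers": -1}
    - {"tx": 0,"ty": 0,"tz": 0,"spin": 0,"fingers": -1}

```text
time: 36.08
eef_pos: [0.4476, -0.1903, 0.0263]
ee_rot: [0.011, -3.142, 0.0]
wrist_force: [0.7, 0.3, -1.8]
finger_gap: 0.286
```

Request:
send_rows:
  motion:
    - {"tx": 0,"ty": 0,"tz": 0.6,"spin": 0,"fingers": -1}
    - {"tx": 0,"ty": 0,"tz": 0,"spin": 0,"fingers": -1}

```text
time: 36.33
eef_pos: [0.4476, -0.1903, 0.0257]
ee_rot: [0.011, -3.141, 0.0]
wrist_force: [-0.6, 0.8, -1.5]
finger_gap: 0.287
```

Request:
send_rows:
  motion:
    - {"tx": 0,"ty": 0,"tz": 0.7,"spin": 0,"fingers": -1}
    - {"tx": 0,"ty": 0,"tz": 0,"spin": 0,"fingers": -1}

```text
time: 36.58
eef_pos: [0.4476, -0.1903, 0.025]
ee_rot: [0.011, -3.142, 0.0]
wrist_force: [-1.0, -0.1, -2.3]
finger_gap: 0.29
```

Request:
send_rows:
  motion:
    - {"tx": 0,"ty": 0,"tz": 0.6,"spin": 0,"fingers": -1}
    - {"tx": 0,"ty": 0,"tz": 0,"spin": 0,"fingers": -1}

```text
time: 36.83
eef_pos: [0.4476, -0.1904, 0.0249]
ee_rot: [-0.011, 3.141, -0.001]
wrist_force: [-1.8, -0.1, 5.1]
finger_gap: 0.29
```

Request:
send_rows:
  motion:
    - {"tx": 0,"ty": 0,"tz": 0,"spin": 0,"fingers": -0.35}
    - {"tx": 0,"ty": 0,"tz": 0,"spin": 0,"fingers": -0.2}
    - {"tx": 0,"ty": 0,"tz": 0,"spin": 0,"fingers": 0.1}
    - {"tx": 0,"ty": 0,"tz": 0,"spin": 0,"fingers": 0.1}
    - {"tx": 0,"ty": 0,"tz": -10,"spin": 0,"fingers": 0.1}
    - {"tx": 0,"ty": 0,"tz": -25,"spin": 0,"fingers": 0.1}
    - {"tx": 0,"ty": 0,"tz": -40,"spin": 0,"fingers": 0.1}
    - {"tx": 0,"ty": 0,"tz": -40,"spin": 0,"fingers": 0.1}
    - {"tx": 0,"ty": 0,"tz": -35,"spin": 0,"fingers": 0.1}
    - {"tx": 0,"ty": 0,"tz": 0,"spin": 0,"fingers": 0.1}

```text
time: 38.08
eef_pos: [0.4493, -0.1906, 0.1772]
ee_rot: [-0.01, 3.136, -0.004]
wrist_force: [-0.1, 0.1, -0.3]
finger_gap: 0.55
```

Request:
send_rows:
  motion:
    - {"tx": -5,"ty": 11,"tz": 0,"spin": 0,"fingers": 0.1}
    - {"tx": -11,"ty": 23,"tz": 0,"spin": 0,"fingers": 0.1}
    - {"tx": -17,"ty": 36,"tz": 0,"spin": 0,"fingers": 0.1}
    - {"tx": -17,"ty": 36,"tz": 0,"spin": 0,"fingers": 0.1}
    - {"tx": -17,"ty": 36,"tz": 0,"spin": 0,"fingers": 0.1}
    - {"tx": -17,"ty": 36,"tz": 0,"spin": 0,"fingers": 0.1}
    - {"tx": -17,"ty": 36,"tz": 0,"spin": 0,"fingers": 0.1}
    - {"tx": -17,"ty": 36,"tz": 0,"spin": 0,"fingers": 0.1}
    - {"tx": -17,"ty": 36,"tz": 0,"spin": 0,"fingers": 0.1}
    - {"tx": -17,"ty": 36,"tz": 0,"spin": 0,"fingers": 0.1}
    - {"tx": -17,"ty": 36,"tz": 0,"spin": 0,"fingers": 0.1}
    - {"tx": -15,"ty": 33,"tz": 0,"spin": 0,"fingers": 0.1}
    - {"tx": -11,"ty": 22,"tz": 0,"spin": 0,"fingers": 0.1}
    - {"tx": -5,"ty": 10,"tz": 0,"spin": 0,"fingers": 0.1}
    - {"tx": 0,"ty": 0,"tz": 0,"spin": 0,"fingers": 0.1}

```text
time: 39.95
eef_pos: [0.6437, 0.2348, 0.1733]
ee_rot: [0.013, -3.14, 0.001]
wrist_force: [0.0, -0.1, -0.1]
finger_gap: 0.553
```

```bash
python3 - <<'E'
from look import *
st,d=look('w12')
m,l,b=blobs(d["pixels"],"brass",200)
for i,a,c,bb in b:
    ys,xs=np.nonzero(l==i); P=np.c_[xs,ys].astype(np.float32)
    r=cv2.minAreaRect(P); e=cv2.boxPoints(r); print(a,c.round(1),bb,(1000*cast(d,r[0],.015,st)[0]).round(1),r,"\n",(1000*cast(d,e,.015,st)).round(1))
    W=1000*cast(d,P,.015,st); v=cv2.fitLine(W.astype(np.float32),cv2.DIST_L2,0,.01,.01).ravel(); print("ang",np.degrees(np.arctan2(v[1],v[0])),v[2:])
E
```

```text
t 39.95 tcp [643.7 234.8 173.3] yaw 90.49 F [ 0.  -0.1 -0.1] gap 0.553
3566 [279.3 179.5] [263 102  32 164] [642.5 232.3] ((278.5, 183.5), (163.0, 31.0), 90.0) 
 [[575.4 219.6]
 [575.2 244.3]
 [720.3 247.2]
 [720.6 218.5]]
ang 1.0084506 [640.99774 232.99046]
6679 [ 37.2 351.4] [  0 310 106 110] [813.4 -19.7] ((26.927581787109375, 345.73101806640625), (81.88284301757812, 137.60638427734375), 48.36646270751953) 
 [[ 832.9 -104.2]
 [ 726.9   21.5]
 [ 794.5   62.1]
 [ 915.5  -68.3]]
ang -39.366364 [821.17926  -11.325777]
318 [145.1 410.3] [131 398  24  22] [894.8  87.2] ((142.5, 408.5), (21.0, 23.0), 90.0) 
 [[880.3  76.6]
 [880.1 101.1]
 [909.6  98. ]
 [909.8  72.9]]
ang -33.90918 [897.4056   89.68845]
```

View pics/w12.png

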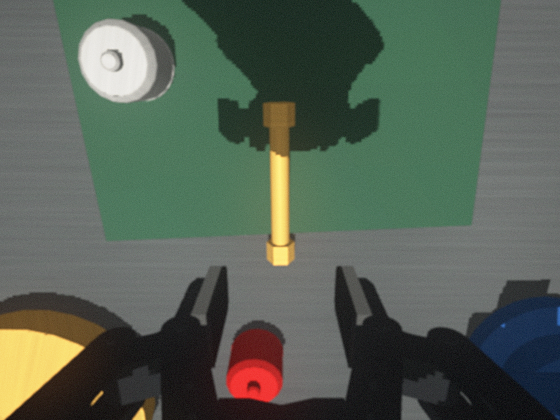

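The stem lies along column 280 from row 102 to 265: centre about (646,233), axis at 1°. I descend over its middle.

Request:
send_rows:
  motion:
    - {"tx": -2,"ty": -2,"tz": 0,"spin": -0.5,"fingers": 0.1}
    - {"tx": 0,"ty": 0,"tz": 25,"spin": 0,"fingers": 0.1}
    - {"tx": 0,"ty": 0,"tz": 35,"spin": 0,"fingers": 0.1}
    - {"tx": 0,"ty": 0,"tz": 35,"spin": 0,"fingers": 0.1}
    - {"tx": 0,"ty": 0,"tz": 30,"spin": 0,"fingers": 0.1}
    - {"tx": 0,"ty": 0,"tz": 18,"spin": 0,"fingers": 0.1}
    - {"tx": 0,"ty": 0,"tz": 10,"spin": 0,"fingers": 0.1}
    - {"tx": 0,"ty": 0,"tz": 6,"spin": 0,"fingers": 0.1}
    - {"tx": 0,"ty": 0,"tz": 0,"spin": 0,"fingers": 0.1}
    - {"tx": 0,"ty": 0,"tz": 0,"spin": 0,"fingers": 0.1}

```text
time: 41.25
eef_pos: [0.6472, 0.2325, 0.0163]
ee_rot: [-0.025, 3.14, 0.001]
wrist_force: [1.2, 0.7, 0.7]
finger_gap: 0.555
```

Request:
send_rows:
  motion:
    - {"tx": 0,"ty": 0,"tz": 5,"spin": 0,"fingers": 0.1}
    - {"tx": 0,"ty": 0,"tz": 4,"spin": 0,"fingers": 0.1}
    - {"tx": 0,"ty": 0,"tz": 0,"spin": 0,"fingers": 0.1}
    - {"tx": 0,"ty": 0,"tz": 0,"spin": 0,"fingers": -1}
    - {"tx": 0,"ty": 0,"tz": 0,"spin": 0,"fingers": -1}
    - {"tx": 0,"ty": 0,"tz": 0,"spin": 0,"fingers": -1}
    - {"tx": 0,"ty": 0,"tz": 0,"spin": 0,"fingers": -1}
    - {"tx": 0,"ty": 0,"tz": 0,"spin": 0,"fingers": -1}
    - {"tx": 0,"ty": 0,"tz": 0,"spin": 0,"fingers": -1}
    - {"tx": 0,"ty": 0,"tz": 0,"spin": 0,"fingers": -1}
    - {"tx": 0,"ty": 0,"tz": 0,"spin": 0,"fingers": -1}
    - {"tx": 0,"ty": 0,"tz": 0,"spin": 0,"fingers": -1}

```text
time: 42.75
eef_pos: [0.6468, 0.2322, 0.0066]
ee_rot: [-0.025, 3.141, 0.0]
wrist_force: [-0.2, 0.1, 3.5]
finger_gap: 0.166
```

Request:
send_rows:
  motion:
    - {"tx": 0,"ty": 0,"tz": -4,"spin": 0,"fingers": -1}
    - {"tx": 0,"ty": 0,"tz": -12,"spin": 0,"fingers": -1}
    - {"tx": 0,"ty": 0,"tz": -24,"spin": 0,"fingers": -1}
    - {"tx": 0,"ty": 0,"tz": -35,"spin": 0,"fingers": -1}
    - {"tx": 0,"ty": 0,"tz": -40,"spin": 0,"fingers": -1}
    - {"tx": 0,"ty": 0,"tz": -25,"spin": 0,"fingers": -1}
    - {"tx": 0,"ty": 0,"tz": -10,"spin": 0,"fingers": -1}
    - {"tx": 0,"ty": 0,"tz": 0,"spin": 4,"fingers": -1}
    - {"tx": 0,"ty": 0,"tz": 0,"spin": 8,"fingers": -1}
    - {"tx": 0,"ty": 0,"tz": 0,"spin": 9,"fingers": -1}
    - {"tx": 0,"ty": 0,"tz": 0,"spin": 9,"fingers": -1}
    - {"tx": 0,"ty": 0,"tz": 0,"spin": 8,"fingers": -1}
    - {"tx": 0,"ty": 0,"tz": 0,"spin": 4.6,"fingers": -1}
    - {"tx": 0,"ty": 0,"tz": 0,"spin": 0,"fingers": -1}

```text
time: 44.5
eef_pos: [0.6459, 0.2317, 0.1555]
ee_rot: [-1.116, -2.936, 0.003]
wrist_force: [-0.2, 0.0, -1.0]
finger_gap: 0.169
```

```bash
python3 - <<'E'
from look import *
st,d=look('w13'); print(st["joints"].round(2))
E
```

```text
t 44.5 tcp [645.9 231.7 155.5] yaw 48.37 F [-0.2  0.  -1. ] gap 0.169
[-0.01  0.7  -0.62  1.74  0.51  0.87 -0.01]
```

Request:
send_rows:
  motion:
    - {"tx": -5,"ty": -8,"tz": 0,"spin": 0,"fingers": -1}
    - {"tx": -11,"ty": -18,"tz": 0,"spin": 0,"fingers": -1}
    - {"tx": -17,"ty": -28,"tz": 0,"spin": 0,"fingers": -1}
    - {"tx": -19,"ty": -31,"tz": 0,"spin": 0,"fingers": -1}
    - {"tx": -19,"ty": -31,"tz": 0,"spin": 0,"fingers": -1}
    - {"tx": -19,"ty": -31,"tz": 0,"spin": 0,"fingers": -1}
    - {"tx": -19,"ty": -31,"tz": 0,"spin": 0,"fingers": -1}
    - {"tx": -19,"ty": -31,"tz": 0,"spin": 0,"fingers": -1}
    - {"tx": -19,"ty": -31,"tz": 0,"spin": 0,"fingers": -1}
    - {"tx": -19,"ty": -31,"tz": 0,"spin": 0,"fingers": -1}
    - {"tx": -17,"ty": -28,"tz": 0,"spin": 0,"fingers": -1}
    - {"tx": -15,"ty": -22,"tz": 0,"spin": 0,"fingers": -1}
    - {"tx": -9,"ty": -14,"tz": 0,"spin": 0,"fingers": -1}
    - {"tx": -4,"ty": -8,"tz": 0,"spin": 0,"fingers": -1}
    - {"tx": 0,"ty": 0,"tz": 20,"spin": 0,"fingers": -1}
    - {"tx": 0,"ty": 0,"tz": 35,"spin": 0,"fingers": -1}
    - {"tx": 0,"ty": 0,"tz": 30,"spin": 0,"fingers": -1}
    - {"tx": 0,"ty": 0,"tz": 10,"spin": 0,"fingers": -1}
    - {"tx": 0,"ty": 0,"tz": 0,"spin": 0,"fingers": -1}

```text
time: 46.92
eef_pos: [0.5757, -0.1631, 0.0605]
ee_rot: [-1.115, -2.935, -0.001]
wrist_force: [-0.3, -0.0, -1.3]
finger_gap: 0.165
```

```bash
python3 - <<'E'
from look import *
st,d=look('w14')
z=st["eef_pos"][2]+.0084
m,l,b=blobs(d["pixels"],"brass",200)
for i,a,c,bb in b:
    print(a,c.round(1),bb)
E
```

```text
t 46.925 tcp [ 575.7 -163.1   60.5] yaw 48.4 F [-0.3 -0.  -1.3] gap 0.165
5720 [45. 98.] [  0  64 101  69]
14386 [282.7 269.6] [234 117 102 303]
7303 [ 77.2 257.9] [  5 205 126 144]
315 [ 34.1 285.6] [ 19 276  28  25]
3963 [ 90.  352.1] [ 33 315 116  97]
```

View pics/w14.png

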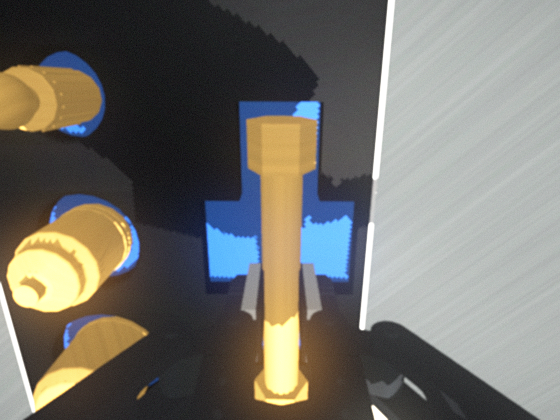

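The stem hangs parallel to its slot: slot at columns 240–322, stem at 281. It sits a few mm too far towards +x, so I correct by -2.5 mm and lower it.

Request:
send_rows:
  motion:
    - {"tx": -2.5,"ty": -0.7,"tz": 0,"spin": 0,"fingers": -1}
    - {"tx": 0,"ty": 0,"tz": 12,"spin": 0,"fingers": -1}
    - {"tx": 0,"ty": 0,"tz": 14,"spin": 0,"fingers": -1}
    - {"tx": 0,"ty": 0,"tz": 10,"spin": 0,"fingers": -1}
    - {"tx": 0,"ty": 0,"tz": 5,"spin": 0,"fingers": -1}
    - {"tx": 0,"ty": 0,"tz": 3,"spin": 0,"fingers": -1}
    - {"tx": 0,"ty": 0,"tz": 2,"spin": 0,"fingers": -1}
    - {"tx": 0,"ty": 0,"tz": 1,"spin": 0,"fingers": -1}
    - {"tx": 0,"ty": 0,"tz": 0,"spin": 0,"fingers": -1}

```text
time: 48.1
eef_pos: [0.5776, -0.1666, 0.0146]
ee_rot: [1.118, 2.936, 0.0]
wrist_force: [0.5, 0.1, -1.2]
finger_gap: 0.167
```

Request:
send_rows:
  motion:
    - {"tx": 0,"ty": 0,"tz": 0.7,"spin": 0,"fingers": -1}
    - {"tx": 0,"ty": 0,"tz": 0,"spin": 0,"fingers": -1}

```text
time: 48.35
eef_pos: [0.5776, -0.1666, 0.0139]
ee_rot: [1.118, 2.936, 0.0]
wrist_force: [-0.8, 0.4, 0.0]
finger_gap: 0.163
```

Request:
send_rows:
  motion:
    - {"tx": 0.8,"ty": 0,"tz": 1,"spin": 0,"fingers": -1}
    - {"tx": 0,"ty": 0,"tz": 1,"spin": 0,"fingers": -1}
    - {"tx": 0,"ty": 0,"tz": 0.6,"spin": 0,"fingers": -1}
    - {"tx": 0,"ty": 0,"tz": 0,"spin": 0,"fingers": -1}

```text
time: 48.85
eef_pos: [0.5774, -0.1663, 0.0123]
ee_rot: [1.118, 2.935, -0.001]
wrist_force: [-2.6, -0.2, 8.9]
finger_gap: 0.166
```

Request:
send_rows:
  motion:
    - {"tx": 0,"ty": 0,"tz": 0.7,"spin": 0,"fingers": -1}
    - {"tx": 0,"ty": 0,"tz": 0,"spin": 0,"fingers": -1}

```text
time: 49.1
eef_pos: [0.5774, -0.1663, 0.0122]
ee_rot: [1.118, 2.934, -0.002]
wrist_force: [-2.0, -0.5, 13.3]
finger_gap: 0.169
```

Contact came 1.6 mm early. The stem overhung the mat edge, so it lies about 1° tilted in the grip. I ease the grip to 20 N and press lightly so it levels in the pads instead of dropping at one end.

Request:
send_rows:
  motion:
    - {"tx": 0,"ty": 0,"tz": 0,"spin": 0,"fingers": -1}
    - {"tx": 0,"ty": 0,"tz": 0.4,"spin": 0,"fingers": -1}
    - {"tx": 0,"ty": 0,"tz": 0,"spin": 0,"fingers": -1}
  newtons: 20

```text
time: 49.48
eef_pos: [0.5774, -0.1663, 0.0122]
ee_rot: [1.118, 2.934, -0.003]
wrist_force: [-3.5, -0.2, 16.5]
finger_gap: 0.166
```

Request:
send_rows:
  motion:
    - {"tx": 0,"ty": 0,"tz": 0.4,"spin": 0,"fingers": -1}
    - {"tx": 0,"ty": 0,"tz": 0,"spin": 0,"fingers": -1}

```text
time: 49.72
eef_pos: [0.5775, -0.1663, 0.0122]
ee_rot: [1.117, 2.934, -0.003]
wrist_force: [-4.1, 0.1, 17.7]
finger_gap: 0.164
```

The position no longer changes, so the stem is down. I relieve the preload, then open gently.

Request:
send_rows:
  motion:
    - {"tx": 0,"ty": 0,"tz": -0.7,"spin": 0,"fingers": -1}
    - {"tx": 0,"ty": 0,"tz": -0.4,"spin": 0,"fingers": -1}
    - {"tx": 0,"ty": 0,"tz": 0,"spin": 0,"fingers": -1}

```text
time: 50.1
eef_pos: [0.5774, -0.1663, 0.0122]
ee_rot: [1.118, 2.934, -0.002]
wrist_force: [-1.2, -0.1, 10.5]
finger_gap: 0.165
```

Request:
send_rows:
  motion:
    - {"tx": 0,"ty": 0,"tz": 0,"spin": 0,"fingers": -0.64}
    - {"tx": 0,"ty": 0,"tz": 0,"spin": 0,"fingers": -0.58}
    - {"tx": 0,"ty": 0,"tz": 0,"spin": 0,"fingers": -0.5}
    - {"tx": 0,"ty": 0,"tz": 0,"spin": 0,"fingers": -0.4}
    - {"tx": 0,"ty": 0,"tz": 0,"spin": 0,"fingers": -0.35}
    - {"tx": 0,"ty": 0,"tz": -5,"spin": 0,"fingers": -0.35}
    - {"tx": 0,"ty": 0,"tz": -15,"spin": 0,"fingers": -0.35}
    - {"tx": 0,"ty": 0,"tz": -30,"spin": 0,"fingers": -0.35}
    - {"tx": 0,"ty": 0,"tz": -40,"spin": 0,"fingers": -0.35}
    - {"tx": 0,"ty": 0,"tz": -40,"spin": 0,"fingers": -0.35}
    - {"tx": 0,"ty": 0,"tz": -40,"spin": 0,"fingers": -0.35}
    - {"tx": -30,"ty": 0,"tz": 0,"spin": 0,"fingers": -0.35}
    - {"tx": -40,"ty": 0,"tz": 0,"spin": 0,"fingers": -0.35}
    - {"tx": -40,"ty": 0,"tz": 0,"spin": 0,"fingers": -0.35}
    - {"tx": -40,"ty": 0,"tz": 0,"spin": 0,"fingers": -0.35}
    - {"tx": -30,"ty": 0,"tz": 0,"spin": 0,"fingers": -0.35}
    - {"tx": 0,"ty": 0,"tz": 0,"spin": 0,"fingers": -0.35}

```text
time: 52.22
eef_pos: [0.7122, -0.2882, 0.1813]
ee_rot: [1.122, 2.932, -0.0]
wrist_force: [-0.7, -0.4, -0.8]
finger_gap: 0.324
```

```bash
python3 - <<'E'
from look import *
st,d=look('w15'); t=get_image("top")["pixels"][150:320,110:450]; s=get_image("side")["pixels"][120:230,230:390]
a=np.vstack([d["pixels"][:,:,::-1]]); A=cv2.resize(a,(440,330)); 
T=cv2.resize(t[:,180:],(360,382),interpolation=cv2.INTER_CUBIC)[:330,:,::-1]; M=cv2.resize(t[:,:160],(280,260))[:,:,::-1]; S=cv2.resize(s,(480,260),interpolation=cv2.INTER_CUBIC)[:,:,::-1]
bot=np.hstack([M,S,np.zeros((260,40,3),np.uint8)])
cv2.imwrite("pics/final.png",np.vstack([np.hstack([A,T]),bot]))
E
```

```text
t 52.225 tcp [ 712.2 -288.2  181.3] yaw 48.11 F [-0.7 -0.4 -0.8] gap 0.324
```

View pics/final.png

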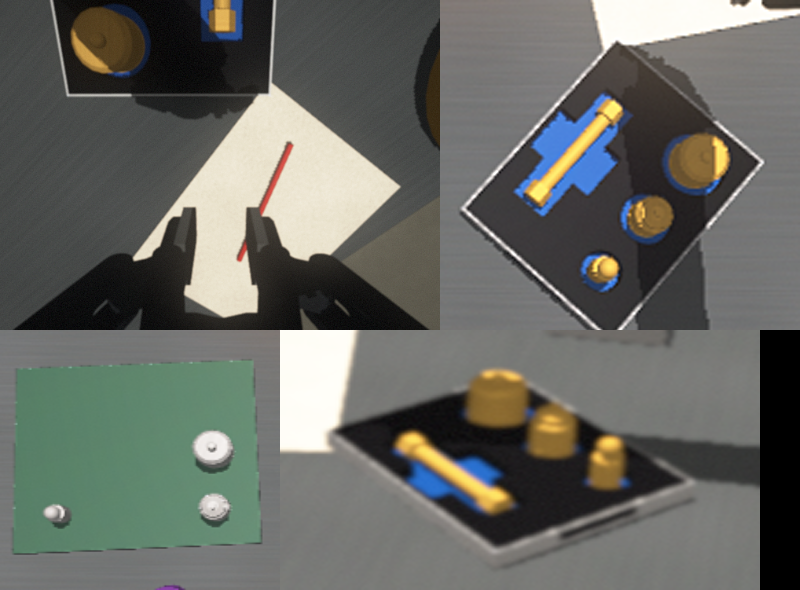

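The picture shows all four brass parts in their cut-outs and the nickel ones still on the mat. The stem's upper-right nut at (609,112) looks close to the slot's end, so I check its ends numerically.

```bash
python3 - <<'E'
from look import *
d0=np.array([-.747,.665]); n0=np.array([-.665,-.747]); c=np.array([505.7,-242.4])-1*d0-50*n0   # tray centre
for n in("top","side"):
    d=get_image(n); m,l,b=blobs(d["pixels"],"brass",60)
    for i,a,cc,bb in b:
        ys,xs=np.nonzero(l==i); P=np.c_[xs,ys].astype(float)
        w=1000*cast(d,cc,.019)[0]-c
        if abs(w@d0)<30 and abs(w@n0+55)<15:
            W=1000*cast(d,P,.019)-c; u=W@d0; v=W@n0
            print(n,"stem along",u.min().round(1),u.max().round(1),"cent",u.mean().round(1),v.mean().round(1),
              "width ends",[ (round(v[s].min(),1),round(v[s].max(),1)) for s in (u<u.min()+14,u>u.max()-14)])
        elif abs(w@d0)<120 and abs(w@n0-50)<30: print(n,"part",a,(w@d0).round(1),(w@n0).round(1))
E
```

```text
top stem along -74.8 70.0 cent -0.8 -55.0 width ends [(np.float64(-66.6), np.float64(-43.9)), (np.float64(-66.9), np.float64(-43.2))]
top part 494 -86.3 52.5
top part 268 -2.8 51.8
top part 116 75.1 50.2
side part 418 -101.0 64.6
side part 315 -17.5 64.6
side stem along -93.7 72.2 cent -8.9 -52.3 width ends [(np.float64(-62.5), np.float64(-34.0)), (np.float64(-67.4), np.float64(-38.5))]
side part 239 53.4 69.2
```

```bash
python3 - <<'E'
from look import *
d0=np.array([-.747,.665]); n0=np.array([-.665,-.747]); c=np.array([505.7,-242.4])-1*d0-50*n0
d=pickle.load(open("ims0.pkl","rb"))["side"]
m,l,b=blobs(d["pixels"],"blue",60)
for i,a,cc,bb in b:
    w=1000*cast(d,cc,.015)[0]-c
    if abs(w@d0)<130 and abs(w@n0)<110: 
        ys,xs=np.nonzero(l==i);W=1000*cast(d,np.c_[xs,ys].astype(float),.015)-c;print("hole",a,(w@d0).round(1),(w@n0).round(1),((W@d0).min().round(1),(W@d0).max().round(1)))
# nut centres by triangulation: gather nut pixels at each end by end slices of stem mask
res={}
for n in("top","side"):
    d=get_image(n); m,l,b=blobs(d["pixels"],"brass",60)
    for i,a,cc,bb in b:
        w=1000*cast(d,cc,.019)[0]-c
        if abs(w@d0)<30 and abs(w@n0+55)<15:
            ys,xs=np.nonzero(l==i); P=np.c_[xs,ys].astype(float); q=P-P.mean(0); ax=np.linalg.svd(q,full_matrices=False)[2][0]
            t=q@ax; k=.128*(t.max()-t.min()); e=[P[t<t.min()+k].mean(0),P[t>t.max()-k].mean(0),P.mean(0)]
            e.sort(key=lambda p:1000*cast(d,p,.019)[0]@d0); res[n]=(d,e)
for j in range(3):
    A=[];B=[]
    for n in res:
        d,e=res[n]; Rm=R.from_rotvec(d["rvec"]).as_matrix(); Pm=np.c_[Rm,d["tvec"]]
        x=(e[j][0]-d["cx"])/d["fx"]; y=(e[j][1]-d["cy"])/d["fy"]
        for r in(x*Pm[2]-Pm[0],y*Pm[2]-Pm[1]): A.append(r[:3]);B.append(-r[3])
    X=1000*np.linalg.lstsq(np.array(A),np.array(B),rcond=None)[0]; print("u,v,z",((X[:2]-c)@d0).round(1),((X[:2]-c)@n0).round(1),X[2].round(1))
E
```

```text
hole 263 -80.6 50.8 (np.float64(-113.4), np.float64(-48.2))
hole 182 0.4 50.5 (np.float64(-24.2), np.float64(25.5))
hole 718 -1.0 -54.0 (np.float64(-78.3), np.float64(71.5))
hole 105 77.0 50.5 (np.float64(59.3), np.float64(95.4))
u,v,z -63.5 -57.4 30.0
u,v,z -0.1 -56.2 25.0
u,v,z 62.2 -54.9 22.1
```

The two-camera heights are doubtful: they put the far nut at 30 mm and the near one at 22 mm, but the cameras see different faces. I settle it with a gentle touch of the closed fingertips on the far nut, whose top should be at z = 30 mm.

Request:
send_rows:
  motion:
    - {"tx": 20,"ty": 0,"tz": 0,"spin": 0,"fingers": -1}
    - {"tx": 36,"ty": 1,"tz": 0,"spin": 0,"fingers": -1}
    - {"tx": 36,"ty": 0,"tz": 0,"spin": 0,"fingers": -1}
    - {"tx": 22,"ty": 0,"tz": 0,"spin": 0,"fingers": -1}
    - {"tx": 8,"ty": 0,"tz": 0,"spin": 0,"fingers": -1}
    - {"tx": 0,"ty": 0,"tz": 20,"spin": 0,"fingers": -1}
    - {"tx": 0,"ty": 0,"tz": 35,"spin": 0,"fingers": -1}
    - {"tx": 0,"ty": 0,"tz": 35,"spin": 0,"fingers": -1}
    - {"tx": 0,"ty": 0,"tz": 25,"spin": 0,"fingers": -1}
    - {"tx": 0,"ty": 0,"tz": 13,"spin": 0,"fingers": -1}
    - {"tx": 0,"ty": 0,"tz": 5,"spin": 0,"fingers": -1}
    - {"tx": 0,"ty": 0,"tz": 0,"spin": 0,"fingers": -1}

```text
time: 54.08
eef_pos: [0.6213, -0.204, 0.0478]
ee_rot: [1.118, 2.935, 0.0]
wrist_force: [0.1, 0.4, -0.4]
finger_gap: -0.001
```

Request:
send_rows:
  motion:
    - {"tx": 0,"ty": 0,"tz": 4,"spin": 0,"fingers": -1}
    - {"tx": 0,"ty": 0,"tz": 2.5,"spin": 0,"fingers": -1}
    - {"tx": 0,"ty": 0,"tz": 1.5,"spin": 0,"fingers": -1}
    - {"tx": 0,"ty": 0,"tz": 0,"spin": 0,"fingers": -1}

```text
time: 54.58
eef_pos: [0.6208, -0.2039, 0.0397]
ee_rot: [1.118, 2.936, -0.0]
wrist_force: [-0.4, 1.0, -0.3]
finger_gap: 0.002
```

Request:
send_rows:
  motion:
    - {"tx": 0,"ty": 0,"tz": 1.5,"spin": 0,"fingers": -1}
    - {"tx": 0,"ty": 0,"tz": 1.5,"spin": 0,"fingers": -1}
    - {"tx": 0,"ty": 0,"tz": 0,"spin": 0,"fingers": -1}

```text
time: 54.95
eef_pos: [0.6206, -0.2039, 0.0365]
ee_rot: [-1.118, -2.936, 0.0]
wrist_force: [-0.0, -0.0, -0.2]
finger_gap: -0.003
```

Request:
send_rows:
  motion:
    - {"tx": 0,"ty": 0,"tz": 1.5,"spin": 0,"fingers": -1}
    - {"tx": 0,"ty": 0,"tz": 1,"spin": 0,"fingers": -1}
    - {"tx": 0,"ty": 0,"tz": 0,"spin": 0,"fingers": -1}

```text
time: 55.32
eef_pos: [0.6207, -0.2038, 0.034]
ee_rot: [-1.118, -2.936, 0.0]
wrist_force: [0.4, -0.4, -0.7]
finger_gap: -0.003
```

Request:
send_rows:
  motion:
    - {"tx": 0,"ty": 0,"tz": 1,"spin": 0,"fingers": -1}
    - {"tx": 0,"ty": 0,"tz": 1,"spin": 0,"fingers": -1}
    - {"tx": 0,"ty": 0,"tz": 0,"spin": 0,"fingers": -1}

```text
time: 55.7
eef_pos: [0.6207, -0.2039, 0.0321]
ee_rot: [-1.118, -2.936, 0.0]
wrist_force: [0.2, -0.2, 1.0]
finger_gap: -0.002
```

Request:
send_rows:
  motion:
    - {"tx": 0,"ty": 0,"tz": 0.8,"spin": 0,"fingers": -1}
    - {"tx": 0,"ty": 0,"tz": 0.6,"spin": 0,"fingers": -1}
    - {"tx": 0,"ty": 0,"tz": 0,"spin": 0,"fingers": -1}

```text
time: 56.08
eef_pos: [0.6208, -0.2039, 0.0307]
ee_rot: [-1.118, -2.936, 0.0]
wrist_force: [0.3, -0.3, -0.5]
finger_gap: 0.003
```

There is no contact at 30.7 mm, so the far nut is not raised; the side-view height was an artefact. I retreat straight up and clear.

Request:
send_rows:
  motion:
    - {"tx": 0,"ty": 0,"tz": -10,"spin": 0,"fingers": -1}
    - {"tx": 0,"ty": 0,"tz": -30,"spin": 0,"fingers": -1}
    - {"tx": 0,"ty": 0,"tz": -40,"spin": 0,"fingers": -1}
    - {"tx": 0,"ty": 0,"tz": -40,"spin": 0,"fingers": -1}
    - {"tx": 0,"ty": 0,"tz": -30,"spin": 0,"fingers": -1}
    - {"tx": 0,"ty": 0,"tz": -10,"spin": 0,"fingers": -1}
    - {"tx": 0,"ty": 0,"tz": 0,"spin": 0,"fingers": -1}
    - {"tx": 0,"ty": 0,"tz": 0,"spin": 0,"fingers": -1}

```text
time: 57.08
eef_pos: [0.6197, -0.2039, 0.1893]
ee_rot: [-1.117, -2.933, 0.001]
wrist_force: [0.1, -0.6, -0.7]
finger_gap: -0.004
```

```bash
python3 - <<'E'
from look import *
st,d=look('w16')
m,l,b=blobs(d["pixels"],"brass",300)
for i,a,c,bb in b: print(a,c.round(1),(1000*cast(d,c,.03,st)[0]).round(1))
print(hand_in())
E
```

```text
t 57.075 tcp [ 619.7 -203.9  189.3] yaw 48.3 F [ 0.1 -0.6 -0.7] gap -0.004
1199 [141.   11.5] [ 451.1 -193.3]
3706 [281.5 105.5] [ 570.9 -160.2]
2962 [147.4 114.1] [ 503.7 -245.6]
6507 [537.8 253. ] [824.5 -71.6]
4298 [158.2 212.1] [ 566.2 -301.9]
the job is handed in; nothing more can be done
None
```

The brass cup, sleeve, finial and stem were set in that order into their cut-outs in the kit tray, and the job was handed in at 57 s. The nickel fittings were not touched and still stand on the mat.

- **Cup, sleeve, finial:** each was lowered until the force reading showed contact with the floor, within about 0.2 mm of the height I expected. The cameras then showed them in their cut-outs, the cup and sleeve upright in close wrist views and the finial in the final top and side pictures.
- **Stem:** it touched down 1.6 mm higher than expected, probably because it had overhung the mat edge and sat slightly tilted in the grip. The top view put it between about -75 and +70 mm in its ±78 mm slot.
- **Check that disagreed:** a two-camera height estimate suggested the stem's far nut was about 8 mm higher than the near one. I lowered the closed fingers over the far nut to 30.7 mm and met nothing. Its top should be at 30 mm, so I took it as fully down. The near nut was not touch-tested.

The only pressing was up to 18 N while seating the stem, and nothing was dropped.

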